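# Stand the last bar coater in the cassette and dock it in the drying station

## Robot

A 6-joint arm with a two-finger parallel gripper is mounted at the origin on a cart in front of the work surface, level with it; the furniture and walls round the work are solid. World frame = base frame: x ahead of the robot, y to its left, z up, the work surface at z = 0. Lengths are in m, angles in rad, forces in N, time in s.
With the tool pointing down it reaches from about 0.4 to 0.825 m from the base axis. Payload 7 kg.
Tool frame: the origin (TCP) lies midway between the tips of the shut fingers; the grasp point (between the pads) lies 19 mm behind it; z points along the fingers, y is the line along which they close (so a half turn about z gives the same grasp; the last joint's range is limited). The gripper opens to 85 mm and grips with 20 to 120 N. Pads are 22 mm wide; open, the fingers measure 114 mm over their backs; the gripper's body (76 mm by 85 mm) begins 54 mm behind the grasp point. The pads swing forward as they close: fully open they stand 13 mm farther back than shut.
Start: joints at [-0.818, 0.359, 0.012, 0, -1.224, -0.288], TCP at [0.303, -0.603, 0.201] pointing down, gripper open.
Joint ranges: [-3.07, 3.07], [-1.43, 2.12], [-1.02, 1.25], [-3.03, 1.67], [-3.05, -0], [-3.03, 3.03]. Speed limits (rad/s): [2.39, 2.39, 3.01, 3.14, 3.14, 3.14].

## Interface

Orientations are given as a unit quaternion [x, y, z, w].
In Python, from cell import arm gives the robot as it stands.
- The arm moves only by the tool carry_out, never from a script. Its argument "series" is a list of rows, each a list of 7 numbers: the shift along the tool's x, y, z in cm, then the turn, a rotation vector about the tool's x, y, z in rad, then the finger opening in cm, from 0 to 8.54. A call has 1 to 5 rows; each row shifts and turns the commanded pose from where the row before left it, along the tool's axes as they then stand; what a row does not reach is not made up. A row lasts 1/8 s, in which the tool goes at most 62.5 mm and 10.7 degrees, less where a joint would pass 70% of its speed; a pose out of reach is approached as far as the arm can. A call with a gripper value outside its range is refused whole. The fingers move at their own pace and stop on an object; "newtons" is the grip in N (left out, the last holds). Time passes only in rows, so rows that do not move let the fingers close. It gives the time, the measured TCP pose, the force, the opening and the grip force at its end, in the units of the state.
- arm.sense(): the state, without advancing time (a new reading comes with each control period).
- arm.snapshot(name): name is "scene" or "side" or "wrist"; returns (picture, depth): 420x560x3 uint8, red, green, blue; 420x560 float32, m along the optical axis (not along the pixel's ray), 0 where there is no reading.
- arm.get_calibration(name): a dict with "fx", "fy", "cx", "cy" (pixels), "world_from_camera" (4x4, takes a point from camera to world coordinates). Camera axes: x right, y up, looking along -z (the intrinsics and any distortion apply to the point x, -y, -z); pixel columns grow to the right and rows downward; lengths in m; the calibration is good to about 2 mm. A picture is of the moment at which its call begins: read the wrist's pose just before it. get_calibration takes no time and is no camera call; for the wrist camera it gives the pose at the moment of the call.
- arm.sign_off(): hands the job in; it is judged then, once.
Trained networks look in the newest picture that a camera, given by its name, has taken for a name from the list of things; names that differ only in an ending like _2 or _b are one class to them, and where a whole thing is asked for, a point or a joint stands for the part that bears it (a point fixed in the world has none). Each returns a list of dicts, best first, with "confidence" (0 to 1); they miss things now and then, are a little off and sometimes report something else, mostly with a low value. They report only what shows in the picture. A call takes as long as a camera call. They do not tell look-alikes from the thing itself.
- arm.recognise(camera, target): "point" ([x, y, z] in m, in the coordinates of the camera as it stood for that picture, good to about 4 mm: the middle of the surface that is visible of it).
- arm.silhouettes(camera, target): "region" (420x560 bool, what is visible of it).
The state is a dict: "time": time; "joint_positions": joint angles; "joint_vel": joint speeds; "tau": joint torques, N m; "ee_pos": TCP position; "ee_rot": TCP orientation; "contact_force": force on the tool from outside, world axes, zero at the start; "wrist_torque": the same for the moment, N m; "grip_width": finger opening in m; "grip_force": force on a finger pad.
Only numpy, scipy, OpenCV 4.12 (cv2) and the standard library are available. Lean on these libraries where they do the work, as an engineer would, in place of code of your own. Each camera call takes 0.05 s, during which the arm holds its last target. There are 200 camera calls.

## Task

Take the rinsed bar coater from the rest and stand it on end in the empty cell of the cassette, right down on the foot plate, beside the one that stands there already. Then slide the loaded cassette fully home under the clear hood of the drying station, so that the side catch springs into its notch, and let go. Do not tip the cassette or disturb the test panel, the steel block or the pigment jar.

Things in the scene. Friction and masses are not known exactly. Their poses are not given: they have to be found in the camera images.
- bar_a: the wire-wound bar coater that lies in the rest: a straight bright bar with a black cap at each end, 196 mm long along its own y, 17 mm thick, 0.19 kg. Either end may go down. Origin on its surface: the middle of the underside as it lies
- bar_b: the second bar coater, the same, which already stands in the left cell of the cassette and must stay there; its y is upright
- bar_a_mid (a point): centre of bar_a, on its axis, 98 mm from either end (axes as bar_a: y along the bar)
- bar_b_mid (a point): centre of bar_b, likewise
- bar_rest: fixed grey plate 126 x 172 x 6 mm with two white notched cheeks (8 mm thick, at y = +-76 mm, 42 mm high); bar_a lies along its y in the open 21 mm notches at x = -32 mm, its underside 28 mm above the bench; the notches at x = +32 mm are empty. Between the cheeks the bar is free on both sides down to the 6 mm plate. Origin under its centre
- cassette: loose bare-metal cassette, 0.55 kg: foot plate 190 (x) x 128 (y) x 7 mm sliding on the bench, two upright square cells near its +x end, a bail handle near its -x end, a notch in its right (-y) edge from x = 46 to 75 mm for the catch. Origin under the plate's centre; +x, with cut corners, enters the station first; z up
- cell_left (a point): centre of the left (filled) cell where its straight bore begins: x = 58, y = +35, z = 92 mm in the cassette. Each cell is a square tube, 26 mm inside, 31 outside, straight from z = 22 to 92 mm, with a flared mouth above it (to 100 mm, about 35 mm wide). A seated bar stands on the plate (z = 7 mm), its centre at z = 105, top at 203 mm
- cell_right (a point): the same for the right cell, y = -35 mm, which is empty
- handle (a point): middle of the cassette's handle: a round bar 10 mm thick, straight for 60 mm along the cassette's y, its axis 50 mm above the bench, x = -80 mm in the cassette; free in front, behind and below
- station: fixed drying station: two grey rails and a back stop on the bench under a clear hood on an aluminium frame (95 mm deep, 174 wide, 250 high, roof underside 240, open to the front only). Origin on the bench, mid front edge of the hood; +x points in. Rails: inner faces y = +-68 mm from x = 0, entry flared 34 mm ahead of it; lips 14 mm above the bench overhang the foot plate's edges 9 mm
- home (a point): point on the bench at x = -9 mm, y = 0 in the station, axes as the station: a cassette fully home, against the back stop, has its origin here (+-4 mm sideways) and is parallel to the station; its handle is then 89 mm in front of the hood
- catch (a joint): steel leaf catch in the right rail (rad): 0 = sprung in, grows to about 0.2 as the foot plate's edge pushes it aside, and falls back to 0 when its nose drops into the notch at home; it takes up to about 10 N more push to pass
- panel_near: test panel 34 x 70 x 8 mm lying on the bench, leave alone
- applicator: steel block 44 x 44 x 42 mm, leave alone
- pigment_jar: small jar 51 mm wide, 70 mm high, leave alone
- flow_cup_stand: fixed laboratory stand on the bench between rest and cassette: base 115 x 165 x 28 mm, origin under the middle of the base; its post and the cup clamped to it reach 322 mm above the bench; keep the arm clear of it
Mind the look-alikes: they are no part of the job. What is shaped like the bar_b but yellow is not meant.

How it is judged:
By the outcome, as a careful person would: the job done as asked, in the order asked, and still so for the second after the job is handed in, with the robot touching nothing.
It also fails if it takes over 69 s, if anything falls off the work surface, if the arm or the gripper's body presses on something with over 40 N, if the wrist force passes 120 N, or if a joint passes its speed limit or range.

## Working session

There is one attempt and no reset: what is moved stays moved. The work goes in short steps, Python scripts to look and compute and a tool call to move; the robot and the scene stay as the last step left them, time stands still between calls to the robot, and variables do not carry over. Pictures are saved under pics/ and viewed, at most 10 in all, crops included, and the job is handed in when it is done.

Besides the shell and the picture viewer there is one more tool, called after "Request:" by a JSON object that holds its "name" and its "arguments". carry_out: Moves the arm, as the interface text tells. Its arguments: {"type":"object","properties":{"series":{"type":"array","items":{"type":"array","items":{"type":"number"}}},"newtons":{"type":"number"}},"required":["series"]}

```bash
ls; mkdir -p pics; cat > h.py <<'E'
import numpy as np,cv2
from scipy.spatial.transform import Rotation as R
from cell import arm
def cloud(cam,dep,T=None):
    c=arm.get_calibration(cam); T=np.array(c["world_from_camera"]) if T is None else T
    v,u=np.mgrid[:420,:560]
    x=(u-c["cx"])/c["fx"]*dep; y=-(v-c["cy"])/c["fy"]*dep
    P=np.stack([x,y,-dep],-1)
    return P@T[:3,:3].T+T[:3,3]
def w(cam,p):
    T=np.array(arm.get_calibration(cam)["world_from_camera"]); return T[:3,:3]@np.array(p)+T[:3,3]
def save(n,im): cv2.imwrite(f"pics/{n}.png",im[...,::-1])
E
python3 - <<'E'
from h import *
print(arm.get_calibration("scene"))
for c in("scene","side"):
    im,d=arm.snapshot(c); save(c+"1",im); np.save(c+"1.npy",d)
    for t in("bar_a","cassette","bar_rest","station","flow_cup_stand","handle","cell_right","pigment_jar","applicator","panel_near"):
        for r in arm.recognise(c,t): print(c,t,round(r["confidence"],2),w(c,r["point"]).round(3))
s=arm.sense();print(s["time"],s["ee_pos"],s["ee_rot"])
E
```

```text
pics
{'fx': 499.2569000672617, 'fy': 499.2569000672617, 'cx': 275.2056835110791, 'cy': 209.88381083019522, 'world_from_camera': array([[ 0.75203292,  0.32607188, -0.57282075, -0.26196315],
       [-0.65889788,  0.34906516, -0.66633858, -1.03261214],
       [-0.01732251,  0.87853892,  0.47735656,  0.77373774],
       [ 0.        ,  0.        ,  0.        ,  1.        ]])}
scene bar_a 0.68 [0.419 0.214 0.043]
scene bar_a 0.58 [ 0.519 -0.47   0.057]
scene bar_a 0.52 [ 0.56  -0.267  0.156]
scene cassette 0.78 [ 0.489 -0.25   0.006]
scene bar_rest 0.68 [0.447 0.234 0.015]
scene bar_rest 0.42 [ 0.489 -0.252  0.006]
scene bar_rest 0.15 [0.415 0.213 0.043]
scene station 0.9 [ 0.633 -0.446  0.165]
scene handle 0.84 [ 0.486 -0.249  0.006]
scene cell_right 0.76 [ 0.483 -0.254  0.005]
scene pigment_jar 0.73 [0.726 0.17  0.045]
scene applicator 0.74 [0.43  0.03  0.026]
scene panel_near 0.73 [ 0.39  -0.046  0.01 ]
side bar_a 0.84 [0.422 0.241 0.042]
side bar_a 0.8 [ 0.529 -0.462  0.114]
side bar_a 0.66 [ 0.792 -0.268  0.112]
side bar_a 0.49 [ 0.569 -0.257  0.149]
side cassette 0.86 [ 0.508 -0.252  0.007]
side bar_rest 0.94 [0.454 0.22  0.007]
side bar_rest 0.39 [0.44  0.061 0.036]
side station 0.78 [ 0.669 -0.403  0.156]
side station 0.53 [ 0.394 -0.037  0.01 ]
side flow_cup_stand 0.38 [ 0.512 -0.254  0.01 ]
side handle 0.94 [ 0.513 -0.256  0.01 ]
side handle 0.36 [0.729 0.194 0.049]
side cell_right 0.85 [ 0.51  -0.249  0.011]
side pigment_jar 0.87 [0.732 0.192 0.05 ]
side applicator 0.6 [0.437 0.06  0.04 ]
side panel_near 0.84 [ 0.392 -0.038  0.009]
1.1 [ 0.30254304 -0.60339526  0.20143085] [-2.30291351e-01  9.73121725e-01 -2.90283859e-05  1.42922634e-05]
```

View pics/scene1.png

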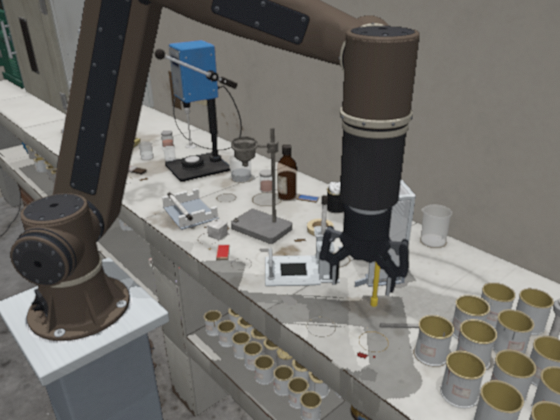

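View pics/side1.png

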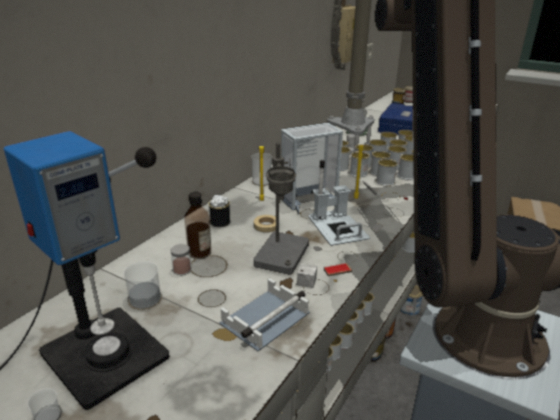

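The side picture shows the rest at about (265,315) with bar_a lying in it. The upright bars are bar_b in the cassette (about 330,200) and two yellow look-alikes at (262,172) and (359,172). I choose the bar in the rest. Next: a close crop plus geometry from the depth.

```bash
python3 - <<'E'
from h import *
im,d=arm.snapshot("side"); P=cloud("side",d)
im2,d2=arm.snapshot("scene"); P2=cloud("scene",d2)
a=cv2.resize(im[275:355,205:325],None,fx=4,fy=4,interpolation=3); b=cv2.resize(im[120:260,240:390],None,fx=3,fy=3,interpolation=3)
h=max(a.shape[0],b.shape[0]); c=np.zeros((h,a.shape[1]+b.shape[1],3),np.uint8); c[:a.shape[0],:a.shape[1]]=a; c[:b.shape[0],a.shape[1]:]=b
c=cv2.resize(c,None,fx=.8,fy=.8); save("crop",c)
def reg(n,lo,hi):
    for nm,Q in(("side",P),("scene",P2)):
        m=((Q>lo)&(Q<hi)).all(-1); q=Q[m]
        if len(q)<10: print(n,nm,len(q));continue
        r=cv2.minAreaRect(q[:,:2].astype(np.float32)*1000); print(n,nm,len(q),q.mean(0).round(4),[np.round(x,1) for x in r])
reg("restplate",[.3,.1,.003],[.6,.36,.012])
reg("rest all",[.3,.1,.003],[.6,.36,.06])
reg("bar top",[.3,.1,.036],[.6,.36,.06])
reg("foot",[.38,-.36,.004],[.7,-.15,.02])
reg("handle",[.38,-.36,.035],[.52,-.15,.07])
reg("cells",[.45,-.36,.08],[.65,-.15,.105])
reg("barb",[.45,-.36,.12],[.65,-.15,.21])
reg("hood",[.5,-.6,.2],[.9,-.2,.26])
reg("stand",[.4,-.15,.02],[.7,.2,.035])
reg("standhi",[.4,-.15,.1],[.7,.2,.35])
# vs silhouettes
for t in("bar_a","station","cassette","flow_cup_stand"):
    for r in arm.silhouettes("side",t)[:2]:
        q=P[r["region"]&(d>0)]; print(t,r["confidence"],len(q),np.percentile(q,[2,98],axis=0).round(3).tolist())
E
```

```text
restplate side 2244 [0.4536 0.2234 0.0064] [array([461.5, 229.9]), array([259.8, 273.6]), np.float64(89.9)]
restplate scene 757 [0.449  0.2245 0.0064] [array([458.3, 230.4]), array([255.8, 278.9]), np.float64(89.9)]
rest all side 3597 [0.45   0.2258 0.0167] [array([461.5, 229.9]), array([259.8, 273.6]), np.float64(89.9)]
rest all scene 1504 [0.4461 0.2188 0.0185] [array([458.3, 230.4]), array([255.8, 278.9]), np.float64(89.9)]
bar top side 739 [0.436  0.2338 0.0417] [array([455.1, 222.2]), array([197.3, 126.6]), np.float64(78.4)]
bar top scene 286 [0.434  0.2173 0.0414] [array([450.9, 221.1]), array([195. , 127.8]), np.float64(79.0)]
foot side 1266 [ 0.5105 -0.2397  0.0088] [array([ 542., -255.]), array([316. , 209.3]), np.float64(0.1)]
foot scene 1540 [ 0.4781 -0.2484  0.0074] [array([ 514.4, -254.2]), array([262.9, 207.4]), np.float64(0.2)]
handle side 198 [ 0.468  -0.2467  0.0507] [array([ 480.2, -243.9]), array([ 80.7, 143.3]), np.float64(45.2)]
handle scene 199 [ 0.4705 -0.2762  0.0507] [array([ 480.6, -256.1]), array([ 75.7, 157.3]), np.float64(44.7)]
cells side 292 [ 0.5399 -0
[... 809 characters left out ...]
, np.float64(37.3)]
standhi side 1033 [0.5476 0.0096 0.2534] [array([547.2,  -2.1]), array([ 73.4, 128.6]), np.float64(20.9)]
standhi scene 1013 [ 0.5504 -0.0111  0.247 ] [array([551.9,  -2.4]), array([ 79.4, 134.2]), np.float64(33.1)]
bar_a 0.87 436 [[0.401, 0.141, 0.034], [0.445, 0.325, 0.046]]
bar_a 0.72 151 [[0.559, -0.267, 0.094], [0.573, -0.253, 0.204]]
station 0.8 3734 [[0.575, -0.459, 0.004], [0.739, -0.267, 0.252]]
station 0.51 2027 [[0.406, -0.332, 0.004], [0.584, -0.162, 0.101]]
cassette 0.98 1976 [[0.408, -0.33, 0.004], [0.584, -0.161, 0.1]]
flow_cup_stand 0.3 1997 [[0.406, -0.33, 0.004], [0.583, -0.162, 0.1]]
flow_cup_stand 0.26 416 [[0.402, 0.142, 0.035], [0.445, 0.324, 0.047]]
```

View pics/crop.png

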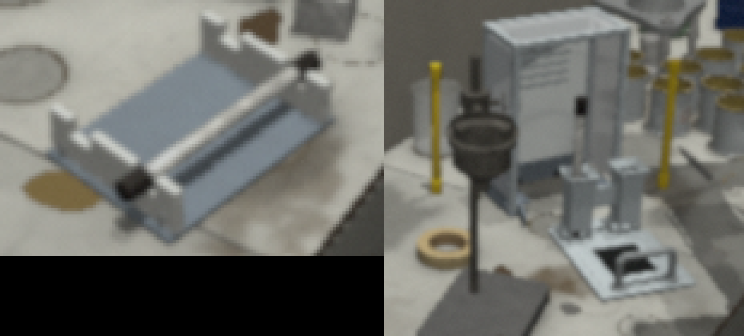

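The crop shows the bright bar with black caps in the rest, and the yellow ones stand upright elsewhere, so the bar in the rest is confirmed. I'll raise the arm and start across, high above the stand.

Request:
{"name": "carry_out", "arguments": {"series": [[0, 0, -5, 0, 0, 0, 8.5], [0, 0, -5, 0, 0, 0, 8.5], [0, 0, -5, 0, 0, 0, 8.5], [0, 0, -5, 0, 0, 0, 8.5]]}}

```text
time: 1.9
ee_pos: [0.3023, -0.6032, 0.4033]
ee_rot: [-0.23, 0.973, -0.0, 0.0]
contact_force: [0.7, -1.3, -0.7]
grip_width: 0.085
grip_force: 0.0
```

```bash
cat >> h.py <<'E'
import json
def log():
    s=arm.sense(); open("log.jsonl","a").write(json.dumps([list(map(float,s[k])) for k in("joint_positions","ee_pos","ee_rot")])+"\n")
    print("t",round(s["time"],2),"q",np.round(s["joint_positions"],3),"p",np.round(s["ee_pos"],4),"rot",np.round(s["ee_rot"],4),"F",np.round(s["contact_force"],1),"w",round(s["grip_width"],4),round(s["grip_force"],1)); return s
E
python3 -c "
from h import *
log()
im,d=arm.snapshot('side'); P=cloud('side',d)
for r in arm.silhouettes('side','bar_a')[:1]:
    q=P[cv2.erode(r['region'].astype(np.uint8),np.ones((2,2)))>0]; q=q[(q[:,2]>.036)&(q[:,2]<.05)]; print(len(q),cv2.fitLine(q[:,:2].astype(np.float32),cv2.DIST_HUBER,0,.001,.001).ravel(),q.min(0),q.max(0))
"
```

```text
t 1.9 q [-0.818  0.312  0.387  0.    -1.646 -0.288] p [ 0.3023 -0.6032  0.4033] rot [-2.303e-01  9.731e-01 -2.000e-04  1.000e-04] F [ 0.7 -1.3 -0.7] w 0.085 0.0
8 [ 0.955494    0.2950105   0.79220635 -0.2742937 ] [ 0.78962533 -0.27647637  0.03606323] [ 0.79434421 -0.27186288  0.04872239]
```

Request:
{"name": "carry_out", "arguments": {"series": [[-3.5, 4.4, 0, 0, 0, 0, 8.5], [-3.5, 4.4, 0, 0, 0, 0, 8.5], [-3.5, 4.4, 0, 0, 0, 0, 8.5], [-3.5, 4.4, 0, 0, 0, 0, 8.5], [-3.5, 4.4, 0, 0, 0, 0, 8.5]]}}

```text
time: 2.62
ee_pos: [0.3603, -0.3266, 0.4015]
ee_rot: [-0.23, 0.973, -0.0, 0.0]
contact_force: [1.6, 0.0, 0.6]
grip_width: 0.0849
grip_force: 0.0
```

```bash
python3 -c "
from h import *
log()"
```

```text
t 2.62 q [-0.331 -0.028 -0.018 -0.    -1.58  -0.775] p [ 0.3603 -0.3266  0.4015] rot [-2.302e-01  9.731e-01 -1.000e-04  2.000e-04] F [1.6 0.  0.6] w 0.0849 0.0
```

Request:
{"name": "carry_out", "arguments": {"series": [[-3.5, 4.4, 0, 0, 0, 0, 8.5], [-3.5, 4.4, 0, 0, 0, 0, 8.5], [-3.5, 4.4, 0, 0, 0, 0, 8.5], [-3.5, 4.4, 0, 0, 0, 0, 8.5], [-3.5, 4.4, 0, 0, 0, 0, 8.5]]}}

```text
time: 3.25
ee_pos: [0.418, -0.0514, 0.4018]
ee_rot: [-0.23, 0.973, 0.0, 0.001]
contact_force: [0.1, 0.2, 0.1]
grip_width: 0.0851
grip_force: 0.0
```

```bash
python3 -c "
from h import *
log()"
```

```text
t 3.25 q [ 0.35  -0.149 -0.124  0.    -1.594 -1.456] p [ 0.418  -0.0514  0.4018] rot [-2.304e-01  9.731e-01  0.000e+00  7.000e-04] F [0.1 0.2 0.1] w 0.0851 0.0
```

```bash
cat >> h.py <<'E'
from scipy.spatial.transform import Slerp
def plan(p1,R1,n,w,p0=None,R0=None):
    "rows from current to pose (p1,R1) in n rows; prints"
    s=arm.sense()
    p0=np.array(s["ee_pos"]) if p0 is None else np.array(p0); R0=R.from_quat(s["ee_rot"]) if R0 is None else R0
    S=Slerp([0,1],R.concatenate([R0,R1])); out=[]; p=p0;Rc=R0
    for k in range(1,n+1):
        pt=p0+(np.array(p1)-p0)*k/n; Rt=S(k/n)
        d=Rc.inv().apply(pt-p)*100; t=(Rc.inv()*Rt).as_rotvec()
        d=np.round(d,2);t=np.round(t,3); out.append(d.tolist()+t.tolist()+[w])
        p=p+Rc.apply(d/100);Rc=Rc*R.from_rotvec(t)
    for k in range(0,n,5): print(json.dumps(out[k:k+5]))
    print("end",p.round(4)); return p,Rc
def rot(x,z):
    z=np.array(z,float);z/=np.linalg.norm(z);x=np.array(x,float);x-=z*(x@z);x/=np.linalg.norm(x)
    return R.from_matrix(np.stack([x,np.cross(z,x),z],1))
E
python3 -c "
from h import *
a=np.deg2rad(282.5)
plan([.42,.2,.33],rot([np.cos(a),np.sin(a),0],[0,0,-1]),8,8.5)"
```

```text
[[-1.43, 2.8, 0.9, -0.0, 0.0, -0.166, 8.5], [-1.87, 2.52, 0.9, -0.0, 0.0, -0.165, 8.5], [-2.26, 2.18, 0.9, -0.0, 0.0, -0.166, 8.5], [-2.6, 1.78, 0.9, -0.001, 0.0, -0.165, 8.5], [-2.84, 1.33, 0.9, 0.0, 0.001, -0.166, 8.5]]
[[-3.03, 0.84, 0.9, 0.0, -0.0, -0.165, 8.5], [-3.13, 0.33, 0.89, -0.0, -0.0, -0.166, 8.5], [-3.13, -0.2, 0.9, -0.0, -0.0, -0.165, 8.5]]
end [0.42 0.2  0.33]
```

Request:
{"name": "carry_out", "arguments": {"series": [[-1.4, 2.8, 0.9, 0, 0, -0.166, 8.5], [-1.9, 2.5, 0.9, 0, 0, -0.166, 8.5], [-2.3, 2.2, 0.9, 0, 0, -0.166, 8.5], [-2.6, 1.8, 0.9, 0, 0, -0.166, 8.5], [-2.8, 1.3, 0.9, 0, 0, -0.166, 8.5]]}}

```text
time: 3.88
ee_pos: [0.4192, 0.1049, 0.3564]
ee_rot: [-0.605, 0.796, 0.0, 0.0]
contact_force: [0.1, -0.1, -0.1]
grip_width: 0.0848
grip_force: 0.0
```

Request:
{"name": "carry_out", "arguments": {"series": [[-3.0, 0.8, 0.9, 0, 0, -0.166, 8.5], [-3.1, 0.3, 0.9, 0, 0, -0.166, 8.5], [-3.1, -0.2, 0.9, 0, 0, -0.166, 8.5], [0, 0, 0, 0, 0, 0, 8.5]]}}

```text
time: 4.38
ee_pos: [0.4201, 0.1984, 0.3283]
ee_rot: [0.782, -0.623, -0.0, 0.001]
contact_force: [0.1, -0.1, 0.4]
grip_width: 0.085
grip_force: 0.0
```

```bash
python3 - <<'E'
from h import *
log()
im,d=arm.snapshot("wrist"); T=np.array(arm.get_calibration("wrist")["world_from_camera"]); save("w1",im)
P=cloud("wrist",d,T); np.save("w1P.npy",P)
for r in arm.silhouettes("wrist","bar_a")[:2]:
    q=P[r["region"]&(d>0)]; q=q[(q[:,2]>.036)&(q[:,2]<.055)]
    print(r["confidence"],len(q),cv2.fitLine(q[:,:2].astype(np.float32),cv2.DIST_HUBER,0,.001,.001).ravel(),q.mean(0),np.percentile(q,[1,99],axis=0))
E
```

```text
t 4.38 q [ 0.866 -0.058 -0.204 -0.    -1.426 -0.641] p [0.4201 0.1984 0.3283] rot [ 7.822e-01 -6.230e-01 -2.000e-04  9.000e-04] F [ 0.1 -0.1  0.4] w 0.085 0.0
0.94 1622 [0.19835411 0.98013043 0.42301854 0.2200055 ] [0.42301854 0.2200055  0.04343895] [[0.39969087 0.13162218 0.03832149]
 [0.44807752 0.31940918 0.04747632]]
```

Request:
{"name": "carry_out", "arguments": {"series": [[0, 0, 0, 0, 0.17, 0, 8.5], [0, 0, 0, 0, 0.17, 0, 8.5], [0, 0, 0, 0, 0.17, 0, 8.5], [0, 0, 0, 0, 0, 0, 8.5]]}}

```text
time: 4.97
ee_pos: [0.4201, 0.1977, 0.3278]
ee_rot: [0.756, -0.603, 0.199, 0.16]
contact_force: [0.1, 0.1, -1.3]
grip_width: 0.0854
grip_force: 0.0
```

```bash
python3 - <<'E'
from h import *
log()
E
```

```text
t 4.97 q [ 1.148  0.1   -0.279  0.3   -1.616 -0.976] p [0.4201 0.1977 0.3278] rot [ 0.7558 -0.6031  0.1985  0.16  ] F [ 0.1  0.1 -1.3] w 0.0854 0.0
```

View pics/w1.png

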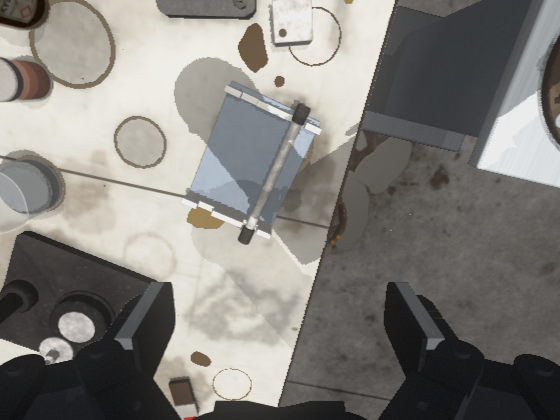

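```bash
cat > kin.py <<'E'
import numpy as np,json
from scipy.spatial.transform import Rotation as R
from scipy.optimize import least_squares
Rz=lambda a:R.from_euler('z',a);Ry=lambda a:R.from_euler('y',a);Rx=lambda a:R.from_euler('x',a)
C=None;S=(1,1);X=None
def fr(q,s=None):
    s=s or S
    A=Rz(q[0])*Ry(q[1]-q[2]); B=A*Rx(s[0]*q[3]); D=B*Ry(-q[4]); E=D*Rx(s[1]*q[5])
    return A,B,D,E
def pos(q,x):
    h,L1,f,g,d6,l1,l2,a1=x
    A,B,D,E=fr(q)
    return Rz(q[0]).apply([a1,l1,h])+ (Rz(q[0])*Ry(q[1])).apply([0,0,L1])+A.apply([f,0,g])+B.apply([0,l2,0])+D.apply([d6,0,0])
def load(): return [json.loads(l) for l in open("log.jsonl")]
def fit():
    global C,S,X
    dat=load()+[[[-.818,.359,.012,0,-1.224,-.288],[.3025,-.6034,.2014],[-.23029,.97312,0,0]]]
    best=None
    for s in[(a,b) for a in(1,-1) for b in(1,-1)]:
        Cs=R.concatenate([fr(d[0],s)[3].inv()*R.from_quat(d[2]) for d in dat]); m=Cs.mean(); e=max((Cs*m.inv()).magnitude())
        if best is None or e<best[0]: best=(e,s,m)
    e,S,C=best
    x0=np.array([.35,.4,.35,.0,.25,-.19,0,0])
    f=lambda x:np.concatenate([(pos(d[0],x)-d[1])*1000 for d in dat]+[(x-x0)*np.array([1,1,1,3,3,1,1,5])])
    r=least_squares(f,x0); X=r.x
    return e,np.abs(r.fun[:-8]).max()
def fk(q): return pos(q,X),fr(q)[3]*C
lo=np.array([-3.07,-1.43,-1.02,-3.03,-3.05,-3.03]);hi=np.array([3.07,2.12,1.25,1.67,0,3.03])
def ik(p,Rt,q0):
    def f(q):
        pp,RR=fk(q); return np.concatenate([(pp-p)*10,(RR*Rt.inv()).as_rotvec()])
    best=None
    for t in range(4):
        q=np.clip(np.array(q0)+(np.random.randn(6)*.5 if t else 0),lo+.001,hi-.001)
        r=least_squares(f,q,bounds=(lo,hi))
        if best is None or r.cost<best.cost: best=r
        if best.cost<1e-7:break
    return best.x,best.cost
E
python3 - <<'E'
import kin;print(kin.fit(),kin.S,kin.C.as_quat().round(3),kin.X.round(4))
E
```

```text
(np.float64(0.00017364663162538078), np.float64(0.07163042452562607)) (-1, -1) [ 0.5 -0.5  0.5 -0.5] [ 1.989e-01  6.015e-01  4.631e-01 -2.000e-04  4.030e-01 -6.000e-04
 -1.912e-01  5.000e-04]
```

```bash
cat > scan.py <<'E'
import kin;from h import *
kin.fit(); np.random.seed(0)
cell=np.array([.518,-.314]); bc=np.array([.4237,.2255,.0365]); b0=np.array([.198,.980,0])
q0=[.2,.2,0,-.5,-1,0]
for sx in(1,-1):      # which tool x is up
  for tau in(0,20,35):
    for az in range(-140,141,20):
      a,t=np.deg2rad([az,tau]); z=np.array([np.cos(t)*np.cos(a),np.cos(t)*np.sin(a),-np.sin(t)])
      Rt=rot([z[0]*np.sin(t)/np.cos(t)*sx if t else 0,z[1]*np.tan(t)*sx,sx*np.cos(t)],z)
      res=[]
      for zz in(.27,.158):
        q,c=kin.ik(np.array([*cell,zz])+.019*z,Rt,q0); res.append((c,q))
      if max(r[0] for r in res)<1e-6: print(sx,tau,az,[r[1].round(2).tolist() for r in res])
E
python3 scan.py
```

```text
1 0 -140 [[0.1, 0.85, -0.16, 0.68, -2.03, -1.23], [0.11, 0.99, -0.15, 0.64, -1.93, -1.32]]
1 0 -120 [[0.2, 0.72, -0.49, 0.88, -1.81, -1.29], [0.21, 0.88, -0.49, 0.85, -1.71, -1.42]]
1 0 -100 [[0.24, 0.59, -0.82, 1.16, -1.64, -1.42], [0.24, 0.78, -0.82, 1.15, -1.56, -1.6]]
1 0 20 [[-1.23, 0.48, -0.3, -1.57, -1.58, -2.36], [-1.23, 0.71, -0.31, -1.57, -1.57, -2.12]]
1 0 60 [[-1.04, 0.72, 0.24, -1.31, -2.02, -2.6], [-1.02, 0.88, 0.23, -1.25, -1.96, -2.43]]
1 0 80 [[-0.92, 0.84, 0.5, -1.27, -2.27, -2.69], [-0.9, 0.98, 0.48, -1.17, -2.19, -2.51]]
1 0 100 [[-0.8, 0.95, 0.74, -1.26, -2.52, -2.77], [-0.77, 1.08, 0.71, -1.11, -2.43, -2.56]]
1 0 120 [[-0.68, 1.04, 0.93, -1.29, -2.76, -2.84], [-0.63, 1.16, 0.89, -1.03, -2.65, -2.54]]
1 0 140 [[-0.54, 1.09, 1.03, -1.21, -2.97, -2.77], [-0.46, 1.22, 0.95, -0.74, -2.78, -2.27]]
1 20 -140 [[0.1, 0.69, -0.11, 0.59, -1.87, -1.15], [0.1, 0.81, -0.16, 0.56, -1.73, -1.24]]
1 20 -120 [[0.19, 0.55, -0.43, 0.79, -1.63, -1.14], [0.19, 0.69, -0.49, 0.79, -1.49, -1.27]]
1 20 -100 [[0.23, 0.39, -0.75, 1.06, -1.41, -1.18], [0.21, 0.55, -0.82, 1.12, -1.3, -1.38]]
[... 3240 characters left out ...]
-1.02, -0.69, -0.2], [-0.86, 0.16, -0.45, -1.3, -0.7, 0.25]]
-1 35 20 [[-0.88, 0.13, -0.19, -1.04, -1.11, 0.09], [-0.92, 0.29, -0.28, -1.15, -1.03, 0.35]]
-1 35 40 [[-0.89, 0.3, 0.01, -0.98, -1.42, 0.25], [-0.9, 0.43, -0.08, -1.01, -1.31, 0.44]]
-1 35 60 [[-0.84, 0.45, 0.22, -0.9, -1.69, 0.37], [-0.84, 0.56, 0.13, -0.89, -1.56, 0.53]]
-1 35 80 [[-0.76, 0.58, 0.42, -0.82, -1.94, 0.5], [-0.75, 0.68, 0.32, -0.78, -1.79, 0.64]]
-1 35 100 [[-0.66, 0.7, 0.6, -0.72, -2.15, 0.64], [-0.65, 0.78, 0.48, -0.66, -1.99, 0.78]]
-1 35 120 [[-0.53, 0.78, 0.72, -0.58, -2.31, 0.85], [-0.53, 0.86, 0.59, -0.5, -2.13, 0.97]]
-1 35 140 [[-0.4, 0.83, 0.73, -0.35, -2.38, 1.14], [-0.4, 0.91, 0.61, -0.3, -2.19, 1.22]]
```

```bash
cat > pl.py <<'E'
import kin;from h import *
kin.fit(); np.random.seed(0)
tau=np.deg2rad(25)
b=np.array([.198,.980,0]);b/=np.linalg.norm(b); bc=np.array([.4237,.2255,.0365])
def ori(up,front): # up: bar up-end dir, front: perp dir the fingers point
    z=np.cos(tau)*np.array(front)-np.sin(tau)*np.array(up); return rot(-np.array(up),z)
Rg=ori(b,[0,0,-1]); g=bc+.05*b; pg=g+.019*Rg.as_matrix()[:,2]
a=np.deg2rad(46); Rp=ori([0,0,1],[np.cos(a),np.sin(a),0])
E
cat > t.py <<'E'
from pl import *
def chk(p0,R0,p1,R1,n,q):
    S=Slerp([0,1],R.concatenate([R0,R1])); print("ang",np.rad2deg((R0.inv()*R1).magnitude()).round(0))
    for k in range(n+1):
        p=np.array(p0)+(np.array(p1)-p0)*k/n; q2,c=kin.ik(p,S(k/n),q); 
        A,B,D,E=kin.fr(q2); h,L1,f,gg,d6,l1,l2,a1=kin.X
        W=p-D.apply([d6,0,0]); F=W-B.apply([0,l2,0])
        print(k,q2.round(2),"%.0e"%c,"W",W.round(2),"F",F.round(2),"p",p.round(2)); q=q2
    return q
s=arm.sense(); q=np.array(s["joint_positions"])
up=np.array([0,0,.4]);ph=pg+[0,0,.1]
q=chk(np.array(s["ee_pos"]),R.from_quat(s["ee_rot"]),ph,Rg,2,q)
q=chk(ph,Rg,pg,Rg,1,q)
p2=np.array([.44,.2,.46]); q=chk(pg,Rg,p2,Rg,3,q)
zt=Rp.as_matrix()[:,2]
p3=np.array([.518,-.314,.40])+.019*zt; q=chk(p2,Rg,p3,Rp,10,q)
p4=np.array([.518,-.314,.155])+.019*zt; q=chk(p3,Rp,p4,Rp,3,q)
E
python3 t.py
```

```text
ang 25.0
0 [ 1.15  0.1  -0.28  0.3  -1.62 -0.98] 2e-29 W [0.38 0.39 0.68] F [0.2  0.45 0.63] p [0.42 0.2  0.33]
1 [ 1.1   0.24 -0.3   0.22 -1.46 -1.16] 2e-18 W [0.42 0.42 0.58] F [0.25 0.48 0.55] p [0.43 0.23 0.22]
2 [ 1.05  0.39 -0.29  0.14 -1.31 -1.32] 2e-30 W [0.47 0.43 0.48] F [0.29 0.51 0.46] p [0.43 0.27 0.12]
ang 0.0
0 [ 1.05  0.39 -0.29  0.14 -1.31 -1.32] 2e-30 W [0.47 0.43 0.48] F [0.29 0.51 0.46] p [0.43 0.27 0.12]
1 [ 1.05  0.51 -0.38  0.15 -1.11 -1.35] 1e-30 W [0.47 0.43 0.38] F [0.29 0.51 0.37] p [0.43 0.27 0.02]
ang 0.0
0 [ 1.05  0.51 -0.38  0.15 -1.11 -1.35] 1e-30 W [0.47 0.43 0.38] F [0.29 0.51 0.37] p [0.43 0.27 0.02]
1 [ 1.03  0.33 -0.27  0.14 -1.39 -1.29] 9e-21 W [0.47 0.41 0.53] F [0.3  0.5  0.51] p [0.43 0.24 0.17]
2 [ 1.01  0.22 -0.08  0.15 -1.68 -1.22] 1e-19 W [0.47 0.39 0.68] F [0.31 0.48 0.65] p [0.44 0.22 0.31]
3 [ 0.98  0.18  0.18  0.18 -1.97 -1.14] 1e-29 W [0.47 0.37 0.83] F [0.32 0.47 0.79] p [0.44 0.2  0.46]
ang 95.0
0 [ 0.98  0.18  0.18  0.18 -1.97 -1.14] 1e-29 W [0.47 0.37 0.83] F [0.32 0.47 0.79] p [0.44 0.2  0.46]
1 [ 0.88  0.05  0.08  0.16 -1.83 -1.
[... 807 characters left out ...]
[ 0.51 -0.2   0.41]
9 [-0.85  0.18  0.16 -0.98 -1.65  0.12] 1e-26 W [ 0.29 -0.5   0.62] F [ 0.38 -0.43  0.78] p [ 0.52 -0.25  0.4 ]
10 [-0.98  0.3   0.21 -1.11 -1.72  0.17] 3e-30 W [ 0.28 -0.56  0.56] F [ 0.36 -0.53  0.73] p [ 0.53 -0.3   0.39]
ang 0.0
0 [-0.98  0.3   0.21 -1.11 -1.72  0.17] 3e-30 W [ 0.28 -0.56  0.56] F [ 0.36 -0.53  0.73] p [ 0.53 -0.3   0.39]
1 [-0.98  0.37  0.12 -1.1  -1.65  0.32] 8e-31 W [ 0.28 -0.56  0.48] F [ 0.37 -0.55  0.65] p [ 0.53 -0.3   0.31]
2 [-0.97  0.46  0.05 -1.09 -1.57  0.46] 3e-30 W [ 0.28 -0.56  0.4 ] F [ 0.39 -0.57  0.55] p [ 0.53 -0.3   0.23]
3 [-0.97  0.56 -0.   -1.1  -1.5   0.59] 6e-30 W [ 0.28 -0.56  0.32] F [ 0.4  -0.59  0.46] p [ 0.53 -0.3   0.15]
```

```bash
python3 - <<'E'
from h import *
for n in("side","scene"):
    P=cloud(n,np.load(n+"1.npy")).reshape(-1,3)
    for zl in(.05,.2,.35):
        m=(P[:,2]>zl)&(P[:,2]<zl+.15)&(P[:,0]>.25)&(P[:,0]<.95)&(P[:,1]>.3)&(P[:,1]<1.)
        q=P[m]
        if len(q)>5: print(n,zl,len(q),np.percentile(q,[1,50,99],axis=0).round(2).tolist())
P=np.load("w1P.npy"); print(P[310,85],P[350,60],P[250,20],P[290,150])
E
```

```text
side 0.05 4791 [[0.63, 0.31, 0.05], [0.94, 0.49, 0.1], [0.95, 0.64, 0.2]]
side 0.2 4631 [[0.62, 0.45, 0.2], [0.64, 0.5, 0.31], [0.94, 0.56, 0.35]]
side 0.35 11822 [[0.52, 0.31, 0.35], [0.66, 0.49, 0.43], [0.94, 0.56, 0.5]]
scene 0.05 3203 [[0.57, 0.3, 0.05], [0.94, 0.51, 0.12], [0.95, 0.94, 0.2]]
scene 0.2 3640 [[0.62, 0.3, 0.2], [0.94, 0.45, 0.29], [0.95, 0.71, 0.35]]
scene 0.35 4486 [[0.53, 0.31, 0.35], [0.93, 0.47, 0.41], [0.94, 0.99, 0.48]]
[0.64336037 0.47281042 0.04630746] [0.64597127 0.49658184 0.10344114] [0.74927731 0.41145233 0.02334326] [0.47012698 0.19742717 0.38279301]
```

```bash
sed -i 's/^tau=.*/import sys; tau=np.deg2rad(float(sys.argv[1])); sg=float(sys.argv[2]); off=.035/; s/^b=np.array(\[.198,.980,0\]);b/b=sg*np.array([.198,.980,0]);b/; s/g=bc+.05\*b/g=bc+off*b/' pl.py
python3 - <<'E'
s=open('t.py').read()
i=s.index("up=np.array")
s=s[:i]+'''ph=pg+[0,0,.1]
q=chk(np.array(s["ee_pos"]),R.from_quat(s["ee_rot"]),ph,Rg,2,q)
q=chk(ph,Rg,pg,Rg,1,q)
p2=np.array([.42,.15,.46]); q=chk(pg,Rg,p2,Rg,2,q)
pm=np.array([.42,-.12,.46]); q=chk(p2,Rg,pm,Rg,3,q)
zt=Rp.as_matrix()[:,2]
p3=np.array([.518,-.314,.40])+.019*zt; q=chk(pm,Rg,p3,Rp,6,q)
p4=np.array([.518,-.314,.142])+.019*zt; q=chk(p3,Rp,p4,Rp,2,q)
'''
open('t.py','w').write(s)
E
for a in "0 1" "20 -1"; do echo == $a; python3 t.py $a; done
python3 - <<'E'
from h import *
P=cloud("side",np.load("side1.npy")).reshape(-1,3)
m=(P[:,2]>.3)&(P[:,2]<.6)&(P[:,0]>.4)&(P[:,0]<.6)&(P[:,1]>.25)&(P[:,1]<.6)
q=P[m]; print(len(q)); i=np.argsort(q[:,0]); print(q[i[::max(1,len(i)//12)]].round(3))
E
```

```text
== 0 1
ang 38.0
0 [ 1.15  0.1  -0.28  0.3  -1.62 -0.98] 2e-29 W [0.38 0.39 0.68] F [0.2  0.45 0.63] p [0.42 0.2  0.33]
1 [ 1.04  0.11 -0.36  0.16 -1.31 -1.09] 2e-30 W [0.41 0.33 0.61] F [0.24 0.41 0.59] p [0.43 0.23 0.22]
2 [ 0.93  0.15 -0.48 -0.   -0.94 -1.13] 1e-21 W [0.43 0.26 0.52] F [0.28 0.37 0.52] p [0.43 0.26 0.12]
ang 0.0
0 [ 0.93  0.15 -0.48 -0.   -0.94 -1.13] 1e-21 W [0.43 0.26 0.52] F [0.28 0.37 0.52] p [0.43 0.26 0.12]
1 [ 0.93  0.28 -0.59 -0.   -0.69 -1.13] 3e-19 W [0.43 0.26 0.42] F [0.28 0.37 0.42] p [0.43 0.26 0.02]
ang 0.0
0 [ 0.93  0.28 -0.59 -0.   -0.69 -1.13] 3e-19 W [0.43 0.26 0.42] F [0.28 0.37 0.42] p [0.43 0.26 0.02]
1 [ 0.87 -0.01 -0.36 -0.   -1.22 -1.07] 4e-29 W [0.43 0.2  0.64] F [0.28 0.33 0.64] p [0.43 0.2  0.24]
2 [ 0.79 -0.09  0.05 -0.   -1.71 -0.99] 2e-20 W [0.42 0.15 0.86] F [0.28 0.28 0.86] p [0.42 0.15 0.46]
ang 0.0
0 [ 0.79 -0.09  0.05 -0.   -1.71 -0.99] 2e-20 W [0.42 0.15 0.86] F [0.28 0.28 0.86] p [0.42 0.15 0.46]
1 [ 0.61 -0.13  0.01 -0.   -1.72 -0.81] 5e-28 W [0.42 0.06 0.86] F [0.31 0.22 0.86] p [0.42 0.06 0.46]
2 [ 0.4  -0.14  0.01 -0.   -1.
[... 3325 characters left out ...]
 3.03] 9e-01 W [ 0.25 -0.14  0.64] F [ 0.14 -0.1   0.48] p [ 0.53 -0.3   0.39]
ang 0.0
0 [-0.51 -0.34 -0.98  1.67 -0.    3.03] 9e-01 W [ 0.25 -0.14  0.64] F [ 0.14 -0.1   0.48] p [ 0.53 -0.3   0.39]
1 [-0.51 -0.18 -1.02  1.67 -0.    3.03] 1e+00 W [ 0.3  -0.17  0.56] F [ 0.16 -0.12  0.44] p [ 0.53 -0.3   0.26]
2 [-0.51  0.03 -1.02  1.67 -0.    3.03] 1e+00 W [ 0.35 -0.2   0.48] F [ 0.2  -0.14  0.39] p [ 0.53 -0.3   0.14]
422
[[0.519 0.442 0.463]
 [0.521 0.439 0.464]
 [0.523 0.442 0.464]
 [0.524 0.438 0.469]
 [0.526 0.449 0.468]
 [0.527 0.448 0.465]
 [0.53  0.444 0.477]
 [0.532 0.451 0.474]
 [0.534 0.444 0.474]
 [0.537 0.457 0.457]
 [0.544 0.446 0.473]
 [0.577 0.435 0.434]
 [0.599 0.429 0.421]]
```

```bash
python3 t.py 15 1 | sed -n '2,8p;20,40p'; python3 - <<'E'
from h import *
for n in("side","scene"):
    P=cloud(n,np.load(n+"1.npy")).reshape(-1,3)
    m=(P[:,2]>.03)&(P[:,2]<.12)&(P[:,0]>.1)&(P[:,0]<.9)&(P[:,1]>-1.1)&(P[:,1]<-.5)
    q=P[m]; H,_,_=np.histogram2d(q[:,0],q[:,1],bins=[np.arange(.1,.91,.1),np.arange(-1.1,-.49,.1)]); print(n);print(H.astype(int))
from pl import *
E
python3 - 15 1 <<'E'
from pl import *
print(Rg.as_matrix().round(3),pg)
plan(pg+[0,0,.09],Rg,6,6)
plan(pg,Rg,2,6,pg+[0,0,.09],Rg)
E
```

```text
0 [ 1.15  0.1  -0.28  0.3  -1.62 -0.98] 2e-29 W [0.38 0.39 0.68] F [0.2  0.45 0.63] p [0.42 0.2  0.33]
1 [ 1.08  0.18 -0.33  0.2  -1.4  -1.13] 4e-22 W [0.42 0.38 0.6 ] F [0.24 0.45 0.56] p [0.42 0.23 0.22]
2 [ 1.01  0.28 -0.38  0.1  -1.16 -1.26] 6e-31 W [0.45 0.36 0.51] F [0.28 0.45 0.49] p [0.43 0.25 0.12]
ang 0.0
0 [ 1.01  0.28 -0.38  0.1  -1.16 -1.26] 6e-31 W [0.45 0.36 0.51] F [0.28 0.45 0.49] p [0.43 0.25 0.12]
1 [ 1.01  0.4  -0.49  0.11 -0.93 -1.29] 4e-26 W [0.45 0.36 0.41] F [0.28 0.44 0.39] p [0.43 0.25 0.02]
ang 0.0
2 [-0.18 -0.07  0.08 -0.23 -1.57 -0.2 ] 1e-28 W [ 0.38 -0.26  0.83] F [ 0.41 -0.08  0.87] p [ 0.46 -0.18  0.44]
3 [-0.48  0.01  0.16 -0.52 -1.6  -0.01] 5e-30 W [ 0.35 -0.37  0.77] F [ 0.41 -0.22  0.87] p [ 0.48 -0.21  0.43]
4 [-0.74  0.11  0.2  -0.8  -1.66  0.12] 8e-20 W [ 0.31 -0.46  0.7 ] F [ 0.39 -0.36  0.84] p [ 0.49 -0.24  0.42]
5 [-0.92  0.23  0.2  -1.04 -1.73  0.2 ] 1e-24 W [ 0.28 -0.53  0.61] F [ 0.36 -0.48  0.77] p [ 0.51 -0.27  0.41]
6 [-1.05  0.36  0.18 -1.25 -1.79  0.26] 2e-29 W [ 0.26 -0.58  0.5 ] F [ 0.33 -0.58  0.68] p [ 0.53 -0.3   0.4 ]
ang 0.0
0
[... 932 characters left out ...]
41]
[[-2.58, -0.37, 2.74, -0.026, -0.042, 0.065, 6], [-2.49, -0.29, 2.84, -0.027, -0.042, 0.066, 6], [-2.39, -0.2, 2.94, -0.026, -0.041, 0.065, 6], [-2.27, -0.12, 3.02, -0.026, -0.042, 0.066, 6], [-2.15, -0.06, 3.12, -0.027, -0.042, 0.065, 6]]
[[-2.01, -0.01, 3.2, -0.026, -0.042, 0.066, 6]]
end [0.4296 0.255  0.1082]
[[-1.16, -0.0, 4.35, 0.0, 0.0, 0.0, 6], [-1.17, 0.0, 4.34, 0.0, 0.0, 0.0, 6]]
end [0.4297 0.255  0.0182]Traceback (most recent call last):
  File "<stdin>", line 6, in <module>
  File "pl.py", line 3, in <module>
    import sys; tau=np.deg2rad(float(sys.argv[1])); sg=float(sys.argv[2]); off=.035
                                     ~~~~~~~~^^^
IndexError: list index out of range
```

Request:
{"name": "carry_out", "arguments": {"series": [[-2.6, -0.4, 2.7, -0.026, -0.042, 0.065, 6], [-2.5, -0.3, 2.8, -0.026, -0.042, 0.066, 6], [-2.4, -0.2, 2.9, -0.026, -0.042, 0.065, 6], [-2.3, -0.1, 3.0, -0.026, -0.042, 0.066, 6], [-2.1, -0.1, 3.1, -0.026, -0.042, 0.065, 6]]}}

```text
time: 5.6
ee_pos: [0.4301, 0.2471, 0.1481]
ee_rot: [-0.651, 0.745, -0.099, -0.106]
contact_force: [0.6, 0.0, -1.1]
grip_width: 0.0599
grip_force: 0.0
```

Request:
{"name": "carry_out", "arguments": {"series": [[-2, 0, 3.2, -0.026, -0.042, 0.066, 6], [0, 0, 0, 0, 0, 0, 6]]}}

```text
time: 5.85
ee_pos: [0.4308, 0.2549, 0.111]
ee_rot: [-0.627, 0.769, -0.081, -0.098]
contact_force: [0.7, 0.1, 0.2]
grip_width: 0.0599
grip_force: 0.0
```

```bash
python3 - 15 1 <<'E'
from pl import *
s=log()
T=np.array(arm.get_calibration("wrist")["world_from_camera"]);im,d=arm.snapshot("wrist"); P=cloud("wrist",d,T); save("w2",im)
for r in arm.silhouettes("wrist","bar_a")[:1]:
    q=P[r["region"]&(d>0)]; q=q[(q[:,2]>.036)&(q[:,2]<.055)]
    print(r["confidence"],len(q),cv2.fitLine(q[:,:2].astype(np.float32),cv2.DIST_HUBER,0,.001,.001).ravel(),np.percentile(q,[1,50,99],axis=0).round(4).tolist())
plan(pg,Rg,3,6)
E
```

```text
t 5.85 q [ 1.005  0.283 -0.394  0.099 -1.135 -1.261] p [0.4308 0.2549 0.111 ] rot [-0.6268  0.7687 -0.0805 -0.0985] F [0.7 0.1 0.2] w 0.0599 0.0
0.56 5454 [0.19543748 0.98071617 0.42323068 0.22463569] [[0.3996, 0.1333, 0.0378], [0.4231, 0.224, 0.043], [0.4474, 0.3206, 0.0463]]
[[-0.74, 0.07, 3.08, -0.001, 0.003, -0.0, 6], [-0.74, 0.06, 3.08, -0.001, 0.003, -0.001, 6], [-0.76, 0.06, 3.08, -0.001, 0.003, 0.0, 6]]
end [0.4297 0.255  0.0181]
```

Request:
{"name": "carry_out", "arguments": {"series": [[-0.75, 0, 3.1, 0, 0.003, 0, 6], [-0.75, 0, 3.1, 0, 0.003, 0, 6], [-0.75, 0.1, 3.1, 0, 0.003, 0, 6], [0, 0, 0, 0, 0, 0, 6]]}}

```text
time: 6.45
ee_pos: [0.4293, 0.2544, 0.016]
ee_rot: [-0.628, 0.767, -0.084, -0.102]
contact_force: [-0.6, -0.1, 1.2]
grip_width: 0.06
grip_force: 0.0
```

Request:
{"name": "carry_out", "arguments": {"series": [[0, 0, 0, 0, 0, 0, 0.5], [0, 0, 0, 0, 0, 0, 0.5], [0, 0, 0, 0, 0, 0, 0.5], [0, 0, 0, 0, 0, 0, 0.5], [0, 0, 0, 0, 0, 0, 0.5]], "newtons": 60}}

```text
time: 7.08
ee_pos: [0.4281, 0.2558, 0.0182]
ee_rot: [-0.628, 0.768, -0.083, -0.101]
contact_force: [-19.2, 6.9, 23.6]
grip_width: 0.0057
grip_force: 29.9
```

```bash
python3 - 15 1 <<'E'
from pl import *
s=log()
p2=[.42,.15,.47]
p,Rc=plan(np.array(s["ee_pos"])+[0,0,.08],R.from_quat(s["ee_rot"]),4,0.5)
p,Rc=plan(p2,Rc,8,0.5,p,Rc)
p,Rc=plan([.42,-.13,.47],Rc,6,0.5,p,Rc)
E
```

```text
t 7.08 q [ 1.012  0.396 -0.492  0.114 -0.931 -1.292] p [0.4281 0.2558 0.0182] rot [-0.6276  0.7675 -0.0829 -0.1009] F [-19.2   6.9  23.6] w 0.0057 29.9
[[0.52, -0.0, -1.93, 0.0, 0.0, 0.0, 0.5], [0.52, -0.0, -1.93, 0.0, 0.0, 0.0, 0.5], [0.51, -0.0, -1.94, 0.0, 0.0, 0.0, 0.5], [0.52, -0.0, -1.93, 0.0, 0.0, 0.0, 0.5]]
end [0.428  0.2558 0.0983]
[[2.47, -0.17, -4.15, 0.0, 0.0, 0.0, 0.5], [2.48, -0.16, -4.14, 0.0, 0.0, 0.0, 0.5], [2.47, -0.17, -4.15, 0.0, 0.0, 0.0, 0.5], [2.48, -0.17, -4.15, 0.0, 0.0, 0.0, 0.5], [2.47, -0.16, -4.15, 0.0, 0.0, 0.0, 0.5]]
[[2.48, -0.17, -4.14, 0.0, 0.0, 0.0, 0.5], [2.47, -0.17, -4.15, 0.0, 0.0, 0.0, 0.5], [2.47, -0.16, -4.15, 0.0, 0.0, 0.0, 0.5]]
end [0.42 0.15 0.47]
[[4.42, -0.93, 1.18, 0.0, 0.0, 0.0, 0.5], [4.42, -0.92, 1.19, 0.0, 0.0, 0.0, 0.5], [4.42, -0.93, 1.18, 0.0, 0.0, 0.0, 0.5], [4.41, -0.93, 1.19, 0.0, 0.0, 0.0, 0.5], [4.42, -0.93, 1.18, 0.0, 0.0, 0.0, 0.5]]
[[4.42, -0.92, 1.19, 0.0, 0.0, 0.0, 0.5]]
end [ 0.42 -0.13  0.47]
```

```bash
python3 - <<'E'
from h import *
im,d=arm.snapshot("wrist"); im2,d2=arm.snapshot("side")
a=cv2.resize(im,(400,300)); b=cv2.resize(im2[240:360,190:350],(400,300),interpolation=3); save("w3",np.hstack([a,b]))
E
```

```text
(no output)
```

View pics/w3.png

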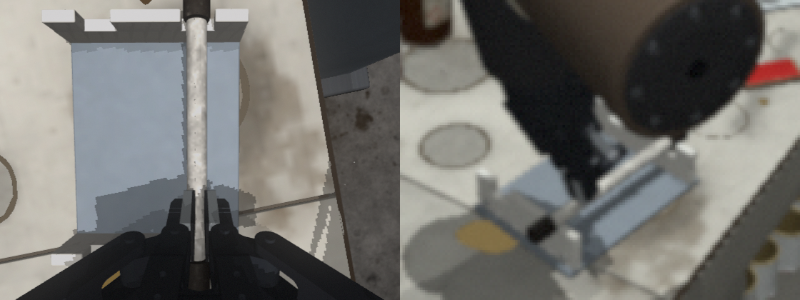

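```bash
python3 - <<'E'
from h import *
T=np.array(arm.get_calibration("wrist")["world_from_camera"]);im,d=arm.snapshot("wrist"); P=cloud("wrist",d,T).reshape(-1,3)
b=np.array([.1954,.9807]); n=np.array([b[1],-b[0]]); c=np.array([.4232,.2246])
s=(P[:,:2]-c)@b; e=(P[:,:2]-c)@n
for s0 in np.arange(-.095,.1,.015):
    m=(abs(s-s0)<.005)&(abs(e)<.02)&(P[:,2]>.02)&(P[:,2]<.07)
    if m.sum()>5: print(s0.round(3),m.sum(),"e",np.percentile(e[m],[2,50,98]).round(4),"z",np.percentile(P[m,2],[2,50,98]).round(4))
print({k:np.round(v,3) for k,v in arm.sense().items() if k in("contact_force","wrist_torque","grip_width","grip_force")})
E
```

```text
-0.08 1146 e [-0.019   0.0003  0.0189] z [0.0281 0.0436 0.0482]
-0.065 688 e [-0.0048  0.0012  0.0074] z [0.0406 0.0446 0.0464]
-0.05 686 e [-0.0048  0.0013  0.0075] z [0.0405 0.0445 0.0464]
-0.035 681 e [-0.0048  0.0013  0.0076] z [0.0403 0.0443 0.0463]
-0.02 642 e [-0.0048  0.0014  0.0072] z [0.0408 0.0444 0.0462]
-0.005 621 e [-0.0048  0.0014  0.0073] z [0.0406 0.0443 0.0461]
0.01 624 e [-0.0048  0.0013  0.0074] z [0.0405 0.0443 0.0461]
0.025 632 e [-0.0048  0.0015  0.0075] z [0.0403 0.0442 0.0465]
0.04 860 e [-0.0162 -0.0006  0.0154] z [0.0434 0.0609 0.0697]
0.055 291 e [-0.0033 -0.0006  0.0025] z [0.0428 0.0446 0.0529]
0.07 314 e [-0.0033 -0.0003  0.003 ] z [0.0425 0.0445 0.0459]
0.085 590 e [-0.0065 -0.0001  0.0058] z [0.0417 0.0462 0.0478]
0.1 27 e [-0.0066 -0.0051  0.0058] z [0.0403 0.0437 0.0461]
{'contact_force': array([-19.166,   4.539,  23.134]), 'wrist_torque': array([ 0.651,  7.112, -1.786]), 'grip_force': np.float64(29.832), 'grip_width': np.float64(0.005)}
```

Request:
{"name": "carry_out", "arguments": {"series": [[0, 0, 0, 0, 0, 0, 5], [0, 0, 0, 0, 0, 0, 5], [0, 0, 0, 0, 0, 0, 5], [0, 0, 0, 0, 0, 0, 5]]}}

```text
time: 7.72
ee_pos: [0.4297, 0.2548, 0.0158]
ee_rot: [-0.627, 0.768, -0.084, -0.101]
contact_force: [-1.1, -0.6, 0.1]
grip_width: 0.05
grip_force: 0.0
```

```bash
python3 - 15 1 <<'E'
from pl import *
s=log()
T=np.array(arm.get_calibration("wrist")["world_from_camera"]);im,d=arm.snapshot("wrist"); Pi=cloud("wrist",d,T)
Rt=R.from_quat(s["ee_rot"]); L=Rt.inv().apply(Pi.reshape(-1,3)-np.array(s["ee_pos"])).reshape(420,560,3)
r=arm.silhouettes("wrist","bar_a")[0]; q=L[r["region"]&(d>0)]; 
for x0 in np.arange(-.04,.15,.02):
    m=abs(q[:,0]-x0)<.005
    if m.sum()>10: print(x0.round(2),m.sum(),np.percentile(q[m],[3,50,97],axis=0).round(4).tolist())
# finger points: near z > -0.03 in tool, not bar
f=L.reshape(-1,3); 
for z0 in np.arange(-.06,.01,.01):
    m=(abs(f[:,2]-z0)<.005)&(abs(f[:,0])<.015)&(abs(f[:,1])<.06); 
    if m.sum()>5:
        y=f[m,1]; print("fin z",z0.round(3),m.sum(),"neg",np.round(y[y<0].max() if (y<0).any() else 9,4),"pos",np.round(y[y>0].min() if (y>0).any() else 9,4),np.percentile(y,[1,25,50,75,99]).round(4))
save("w4",cv2.resize(im,(560,420)))
E
```

```text
t 7.72 q [ 1.01   0.401 -0.494  0.117 -0.926 -1.292] p [0.4297 0.2548 0.0158] rot [-0.6274  0.7675 -0.0837 -0.1011] F [-1.1 -0.6  0.1] w 0.05 0.0
-0.04 885 [[-0.0447, -0.0052, -0.0429], [-0.0398, 0.002, -0.0395], [-0.0355, 0.0094, -0.0337]]
-0.02 637 [[-0.0247, -0.0038, -0.0356], [-0.0199, 0.002, -0.0331], [-0.0153, 0.008, -0.0286]]
0.0 665 [[-0.0047, -0.0043, -0.0301], [-0.0, 0.002, -0.0277], [0.0047, 0.0084, -0.0229]]
0.02 659 [[0.0153, -0.0038, -0.0249], [0.0201, 0.002, -0.0224], [0.0247, 0.0083, -0.0178]]
0.04 662 [[0.0353, -0.0038, -0.0194], [0.04, 0.0019, -0.017], [0.0447, 0.0083, -0.0122]]
0.06 676 [[0.0553, -0.0041, -0.0141], [0.0599, 0.0019, -0.0116], [0.0646, 0.0077, -0.0078]]
0.08 693 [[0.0752, -0.0047, -0.0087], [0.0801, 0.0014, -0.0062], [0.0846, 0.0075, -0.0022]]
0.1 714 [[0.0952, -0.0047, -0.0034], [0.0999, 0.0014, -0.0009], [0.1047, 0.0075, 0.0029]]
0.12 160 [[0.1151, -0.0063, -0.0004], [0.1158, 0.0017, 0.0019], [0.117, 0.0096, 0.0065]]
fin z -0.06 1670 neg -0.0257 pos 0.0237 [-0.0392 -0.0282  0.0238  0.0263  0.0374]
fin z -0.05 1373 neg -0.0256 pos 0.0238 [-0.0391 -0.0285 -0.0257  0.0265  0.0373]
fin z -0.04 841 neg -0.0256 pos 0.0006 [-0.0382 -0.0261  0.0238  0.0244  0.0361]
fin z -0.03 1607 neg -0.0002 pos 0.0002 [-0.0245 -0.0007  0.002   0.0047  0.024 ]
fin z -0.02 411 neg -0.0002 pos 0.0002 [-0.0043 -0.0034  0.0011  0.0073  0.0085]
fin z 0.0 108 neg -0.0065 pos 0.0107 [-0.0592 -0.0443 -0.0162  0.0184  0.0296]
```

View pics/w4.png

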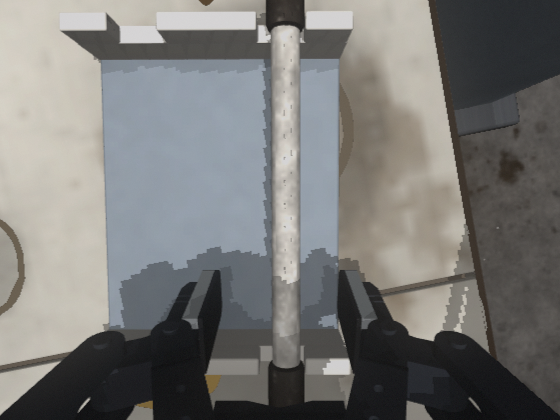

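```bash
python3 - 15 1 <<'E'
from pl import *
s=arm.sense()
T=np.array(arm.get_calibration("wrist")["world_from_camera"]);im,d=arm.snapshot("wrist"); Pi=cloud("wrist",d,T)
Rt=R.from_quat(s["ee_rot"]); L=Rt.inv().apply(Pi.reshape(-1,3)-np.array(s["ee_pos"])).reshape(420,560,3)
for r in range(255,345,8): print(r,[(c,L[r,c].round(3).tolist()) for c in(200,210,216,342,348,358)])
print(Rt.inv().apply(T[:3,3]-s["ee_pos"]), (Rt.inv()*R.from_matrix(T[:3,:3])).as_matrix().round(2).tolist())
E
```

```text
255 [(200, [-0.004, -0.044, 0.008]), (210, [-0.004, -0.038, 0.008]), (216, [-0.005, -0.035, 0.009]), (342, [-0.007, 0.034, 0.013]), (348, [-0.007, 0.037, 0.014]), (358, [-0.007, 0.043, 0.013])]
263 [(200, [-0.009, -0.044, 0.008]), (210, [-0.009, -0.039, 0.007]), (216, [-0.008, -0.035, 0.007]), (342, [-0.011, 0.034, 0.012]), (348, [-0.011, 0.037, 0.013]), (358, [-0.012, 0.043, 0.014])]
271 [(200, [-0.013, -0.044, 0.007]), (210, [0.011, -0.029, -0.04]), (216, [0.01, -0.027, -0.038]), (342, [0.011, 0.024, -0.039]), (348, [0.01, 0.027, -0.038]), (358, [-0.015, 0.043, 0.011])]
279 [(200, [0.011, -0.032, -0.046]), (210, [0.011, -0.028, -0.046]), (216, [0.011, -0.026, -0.045]), (342, [0.009, 0.024, -0.042]), (348, [0.011, 0.026, -0.045]), (358, [0.011, 0.029, -0.046])]
287 [(200, [0.011, -0.031, -0.051]), (210, [0.011, -0.027, -0.052]), (216, [0.007, -0.026, -0.044]), (342, [0.006, 0.024, -0.043]), (348, [0.01, 0.025, -0.051]), (358, [0.011, 0.028, -0.052])]
295 [(200, [0.011, -0.029, -0.057]), (210, [0.011, -0.026, -0.057]), (216, [0.004, -0.026, -0.046]), (342, [0.002, 0.024, -0.043]), (3
[... 625 characters left out ...]
, 0.024, -0.071])]
327 [(200, [0.008, -0.027, -0.072]), (210, [-0.0, -0.026, -0.061]), (216, [-0.008, -0.026, -0.049]), (342, [-0.009, 0.024, -0.048]), (348, [-0.002, 0.024, -0.058]), (358, [0.008, 0.025, -0.071])]
335 [(200, [0.005, -0.027, -0.072]), (210, [-0.003, -0.026, -0.062]), (216, [-0.011, -0.026, -0.051]), (342, [-0.051, 0.034, 0.003]), (348, [-0.004, 0.024, -0.06]), (358, [0.004, 0.025, -0.071])]
343 [(200, [0.0, -0.028, -0.07]), (210, [-0.005, -0.026, -0.063]), (216, [-0.038, -0.032, -0.022]), (342, [-0.038, 0.03, -0.021]), (348, [-0.007, 0.024, -0.061]), (358, [0.002, 0.025, -0.072])]
[ 0.08123709 -0.00109506 -0.17325174] [[0.0, 0.95, 0.32], [1.0, -0.0, 0.0], [0.0, 0.32, -0.95]]
```

The measurement shows the fingertips at about z = -38 mm in the tool frame, not near 0, so the pads pinched the bar's top. The true tip lies short of the reported TCP. I'll go 2 cm deeper in steps, centre sideways and watch the force.

Request:
{"name": "carry_out", "arguments": {"series": [[0, 0.25, 0.5, 0, 0, 0, 5], [0, 0, 0.5, 0, 0, 0, 5]]}}

```text
time: 8.12
ee_pos: [0.4264, 0.2527, 0.0058]
ee_rot: [-0.628, 0.767, -0.084, -0.101]
contact_force: [-0.0, -0.7, -0.5]
grip_width: 0.0499
grip_force: 0.0
```

Request:
{"name": "carry_out", "arguments": {"series": [[0, 0, 0.5, 0, 0, 0, 5], [0, 0, 0.5, 0, 0, 0, 5], [0, 0, 0, 0, 0, 0, 5]]}}

```text
time: 8.5
ee_pos: [0.4259, 0.2499, -0.0038]
ee_rot: [-0.627, 0.767, -0.084, -0.101]
contact_force: [0.1, -0.1, -0.0]
grip_width: 0.0502
grip_force: 0.0
```

```bash
cat > bt.py <<'E'
from h import *
s=log()
T=np.array(arm.get_calibration("wrist")["world_from_camera"]);im,d=arm.snapshot("wrist"); Pi=cloud("wrist",d,T)
Rt=R.from_quat(s["ee_rot"]); L=Rt.inv().apply(Pi.reshape(-1,3)-np.array(s["ee_pos"]))
f=L[(abs(L[:,0]-.0105)<.002)&(abs(L[:,1])<.06)&(L[:,2]<-.02)]
for sg in(-1,1):
    g=f[(f[:,1]*sg>.005+0)]; print("finger",sg,"tip z",np.sort(g[:,2])[-20:].mean().round(4),"inner y",np.percentile(g[:,1]*sg,3).round(4))
for r in arm.silhouettes("wrist","bar_a")[:1]:
    q=L[(r["region"]&(d>0)).ravel()]
    for x0 in(-.03,0.02,.04,.08): 
        m=abs(q[:,0]-x0)<.005
        if m.sum()>10: print("bar",x0,np.percentile(q[m],[3,50,97],axis=0).round(4).tolist())
E
python3 bt.py
```

```text
t 8.5 q [ 1.01   0.422 -0.524  0.122 -0.876 -1.3  ] p [ 0.4259  0.2499 -0.0038] rot [-0.6275  0.7675 -0.0838 -0.1014] F [ 0.1 -0.1 -0. ] w 0.0502 0.0
finger -1 tip z -0.0375 inner y 0.0073
finger 1 tip z -0.0372 inner y 0.0076
bar -0.03 [[-0.0347, -0.0068, -0.0586], [-0.03, -0.0007, -0.0562], [-0.0253, 0.0058, -0.0513]]
bar 0.02 [[0.0153, -0.0071, -0.0452], [0.0201, -0.0008, -0.0426], [0.0246, 0.0057, -0.036]]
bar 0.04 [[0.0353, -0.007, -0.0398], [0.04, -0.0012, -0.0373], [0.0447, 0.0048, -0.0335]]
bar 0.08 [[0.0753, -0.007, -0.0289], [0.0799, -0.0012, -0.0264], [0.0849, 0.005, -0.0216]]
```

Request:
{"name": "carry_out", "arguments": {"series": [[0, 0, 0, 0, 0, 0, 0.5], [0, 0, 0, 0, 0, 0, 0.5], [0, 0, 0, 0, 0, 0, 0.5], [0, 0, 0, 0, 0, 0, 0.5], [0, 0, 0, 0, 0, 0, 0.5]], "newtons": 60}}

```text
time: 9.22
ee_pos: [0.4264, 0.2506, -0.0031]
ee_rot: [-0.628, 0.767, -0.084, -0.101]
contact_force: [-0.6, 0.0, 5.5]
grip_width: 0.0159
grip_force: 59.5
```

```bash
python3 bt.py
```

```text
t 9.22 q [ 1.011  0.42  -0.523  0.122 -0.876 -1.3  ] p [ 0.4264  0.2506 -0.0031] rot [-0.6276  0.7674 -0.0836 -0.1006] F [-0.6  0.   5.5] w 0.0159 59.5
finger -1 tip z -0.0337 inner y 0.0076
finger 1 tip z -0.0335 inner y 0.0071
bar -0.03 [[-0.0347, -0.0068, -0.0577], [-0.0298, -0.0007, -0.0553], [-0.0253, 0.0054, -0.0512]]
bar 0.02 [[0.0153, -0.0071, -0.0443], [0.02, -0.0007, -0.0419], [0.0247, 0.0052, -0.0379]]
bar 0.04 [[0.0353, -0.0069, -0.039], [0.0401, -0.0008, -0.0365], [0.0447, 0.0048, -0.0328]]
bar 0.08 [[0.0753, -0.0069, -0.0283], [0.0801, -0.0008, -0.0258], [0.0848, 0.005, -0.0222]]
```

Request:
{"name": "carry_out", "arguments": {"series": [[0.5, 0, -1.9, 0, 0, 0, 0.5], [0.5, 0, -1.9, 0, 0, 0, 0.5], [0.5, 0, -1.9, 0, 0, 0, 0.5], [0.5, 0, -1.9, 0, 0, 0, 0.5]]}}

```text
time: 9.82
ee_pos: [0.4257, 0.2505, 0.0753]
ee_rot: [-0.627, 0.768, -0.083, -0.101]
contact_force: [0.6, 0.4, -1.1]
grip_width: 0.0157
grip_force: 59.3
```

Request:
{"name": "carry_out", "arguments": {"series": [[2.5, -0.2, -4.1, 0, 0, 0, 0.5], [2.5, -0.2, -4.1, 0, 0, 0, 0.5], [2.5, -0.2, -4.1, 0, 0, 0, 0.5], [2.5, -0.2, -4.1, 0, 0, 0, 0.5], [2.5, -0.2, -4.1, 0, 0, 0, 0.5]]}}

```text
time: 10.45
ee_pos: [0.4216, 0.1822, 0.3066]
ee_rot: [-0.628, 0.767, -0.083, -0.101]
contact_force: [0.3, 0.4, -0.8]
grip_width: 0.0155
grip_force: 59.3
```

Request:
{"name": "carry_out", "arguments": {"series": [[2.5, -0.2, -4.1, 0, 0, 0, 0.5], [2.5, -0.2, -4.1, 0, 0, 0, 0.5], [2.5, -0.2, -4.1, 0, 0, 0, 0.5], [0, 0, 0, 0, 0, 0, 0.5]]}}

```text
time: 10.95
ee_pos: [0.4204, 0.1419, 0.4468]
ee_rot: [-0.627, 0.768, -0.083, -0.098]
contact_force: [0.6, 0.8, -2.9]
grip_width: 0.0156
grip_force: 59.5
```

```bash
sed -i 's/\.019/.042/g' pl.py t.py; python3 - 15 1 <<'E'
from pl import *
s=log()
p,Rc=plan([.42,-.13,.46],R.from_quat(s["ee_rot"]),6,0.5)
E
```

```text
t 10.95 q [ 0.895  0.002  0.029  0.125 -1.823 -1.078] p [0.4204 0.1419 0.4468] rot [-0.6273  0.7681 -0.0832 -0.0979] F [ 0.6  0.8 -2.9] w 0.0156 59.5
[[4.35, -0.9, 0.92, 0.0, 0.0, -0.0, 0.5], [4.35, -0.89, 0.93, 0.0, 0.0, 0.0, 0.5], [4.35, -0.9, 0.92, 0.0, 0.0, 0.0, 0.5], [4.35, -0.9, 0.92, 0.0, 0.0, 0.0, 0.5], [4.35, -0.89, 0.93, 0.0, 0.0, 0.0, 0.5]]
[[4.35, -0.9, 0.92, 0.0, 0.0, 0.0, 0.5]]
end [ 0.42 -0.13  0.46]
```

Request:
{"name": "carry_out", "arguments": {"series": [[4.35, -0.9, 0.9, 0, 0, 0, 0.5], [4.35, -0.9, 0.9, 0, 0, 0, 0.5], [4.35, -0.9, 0.9, 0, 0, 0, 0.5], [4.35, -0.9, 0.9, 0, 0, 0, 0.5], [4.35, -0.9, 0.9, 0, 0, 0, 0.5]]}}

```text
time: 11.58
ee_pos: [0.4193, -0.0852, 0.4557]
ee_rot: [-0.628, 0.767, -0.083, -0.102]
contact_force: [1.3, 0.6, -1.0]
grip_width: 0.0157
grip_force: 59.4
```

Request:
{"name": "carry_out", "arguments": {"series": [[4.35, -0.9, 0.9, 0, 0, 0, 0.5], [0, 0, 0, 0, 0, 0, 0.5]]}}

```text
time: 11.82
ee_pos: [0.419, -0.1314, 0.4585]
ee_rot: [-0.626, 0.769, -0.083, -0.102]
contact_force: [-0.6, 0.8, -1.7]
grip_width: 0.0156
grip_force: 59.3
```

```bash
python3 bt.py; python3 - <<'E'
from h import *
T=np.array(arm.get_calibration("wrist")["world_from_camera"]);im,d=arm.snapshot("wrist"); save("w5",im); P=cloud("wrist",d,T);np.save("w5P.npy",P);np.save("w5T.npy",T)
im2,d2=arm.snapshot("scene"); np.save("s5.npy",cloud("scene",d2)); save("s5",im2)
for r in arm.silhouettes("wrist","cassette")[:2]:
    q=P[r["region"]&(d>0)]; print(r["confidence"],len(q),np.percentile(q,[1,99],axis=0).round(3).tolist())
E
```

```text
t 11.82 q [ 0.373 -0.105 -0.087  0.223 -1.731 -0.556] p [ 0.419  -0.1314  0.4585] rot [-0.6263  0.7685 -0.0829 -0.1017] F [-0.6  0.8 -1.7] w 0.0156 59.3
finger -1 tip z -0.0336 inner y 0.0077
finger 1 tip z -0.0337 inner y 0.0071
0.86 8194 [[0.427, -0.337, 0.001], [0.585, -0.156, 0.102]]
0.29 560 [[0.364, -0.076, 0.006], [0.411, -0.023, 0.012]]
```

View pics/w5.png

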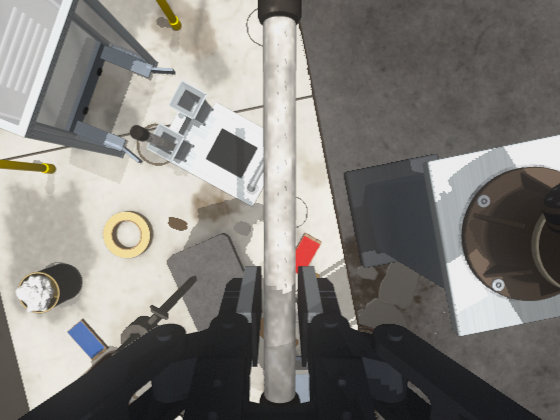

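```bash
cat > cas.py <<'E'
from h import *
def rect(q): 
    r=cv2.minAreaRect((q[:,:2]*1000).astype(np.float32)); return [np.round(v,1) for v in r]
def cassette(P,region):
    q=P[region]; rim=q[(q[:,2]>.095)&(q[:,2]<.107)].astype(np.float32)
    _,lab,c=cv2.kmeans(rim[:,:2].copy(),2,None,(3,100,1e-6),5,cv2.KMEANS_PP_CENTERS)
    for k in(0,1):
        g=rim[lab.ravel()==k]; print("rim",len(g),g[:,2].mean().round(4),rect(g))
    pl=q[(q[:,2]>.003)&(q[:,2]<.012)]; print("plate",len(pl),pl[:,2].mean().round(4),rect(pl))
    hd=q[(q[:,2]>.045)&(q[:,2]<.06)]; print("handle",len(hd),rect(hd) if len(hd)>5 else "")
E
python3 - <<'E'
from cas import *
P=np.load("w5P.npy"); r=arm.silhouettes("wrist","cassette")[0]["region"]&(np.linalg.norm(P-np.load("w5T.npy")[:3,3],axis=-1)>.05)
r=cv2.erode(r.astype(np.uint8),np.ones((2,2)))>0
cassette(P,r)
m=(P[...,0]>.5)&(P[...,1]<-.2)&(P[...,2]>.225)&(P[...,2]<.265);print("hood",m.sum(),rect(P[m]),P[m][:,2].mean())
for rr in arm.silhouettes("wrist","station")[:1]:
    q=P[rr["region"]]; print("st",rr["confidence"],np.percentile(q,[1,99],axis=0).round(3).tolist())
    l=q[(q[:,2]>.012)&(q[:,2]<.03)]; print("rails",len(l)); 
    _,lab,c=cv2.kmeans(l[:,:2].astype(np.float32),2,None,(3,100,1e-6),5,cv2.KMEANS_PP_CENTERS)
    for k in(0,1): g=l[lab.ravel()==k]; print(len(g),g[:,2].mean(),rect(g),cv2.fitLine(g[:,:2].astype(np.float32),cv2.DIST_HUBER,0,.001,.001).ravel().round(3))
# bar_b
m=(P[...,0]>.5)&(P[...,0]<.62)&(P[...,1]<-.2)&(P[...,1]>-.3)&(P[...,2]>.195)&(P[...,2]<.21);print("barb top",m.sum(),rect(P[m]),P[m][:,2].mean())
S=np.load("s5.npy"); m=(S[...,0]>.5)&(S[...,0]<.62)&(S[...,1]<-.2)&(S[...,1]>-.3)&(S[...,2]>.195)&(S[...,2]<.21);print("barb top scene",m.sum(),rect(S[m]))
E
```

```text
rim 410 0.0992 [array([ 517.7, -316.8]), array([42.6, 41. ]), np.float64(50.1)]
rim 359 0.0994 [array([ 563.1, -263.4]), array([42.6, 41.8]), np.float64(50.2)]
plate 5640 0.0079 [array([ 497.6, -253.3]), array([127.6, 192.3]), np.float64(49.5)]
handle 419 [array([ 491.9, -248.5]), array([ 98.9, 156.3]), np.float64(50.1)]
hood 7515 [array([ 652.6, -359.2]), array([165.3,  72.6]), np.float64(57.0)] 0.24890117985830806
st 0.66 [[0.574, -0.456, 0.004], [0.735, -0.272, 0.252]]
rails 2298
1192 0.020032519415199325 [array([ 620.9, -424.5]), array([ 67.2, 146.4]), np.float64(89.3)] [ 0.927 -0.375  0.628 -0.423]
1106 0.019855005300909414 [array([ 695.4, -313.1]), array([ 67.1, 149.3]), np.float64(23.2)] [ 0.669 -0.743  0.692 -0.315]
barb top 187 [array([ 566.1, -263.4]), array([16.2, 16.3]), np.float64(17.7)] 0.20263007161150903
barb top scene 27 [array([ 563.8, -264.4]), array([15.9, 15.4]), np.float64(70.8)]
```

```bash
cat > pp.py <<'E'
from pl import *
cell=np.array([.5177,-.3168]); a=np.deg2rad(50); Rp=ori([0,0,1],[np.cos(a),np.sin(a),0])
M=Rp.as_matrix()
def tcp(z,c=cell): return np.array([*c,z])+.042*M[:,2]+.001*M[:,1]
E
python3 - 15 1 <<'E'
from pp import *
s=log(); R0=R.from_quat(s["ee_rot"])
S=Slerp([0,1],R.concatenate([R0,Rp])); p0=np.array(s["ee_pos"]); q=s["joint_positions"]
for k in range(0,9): 
    q,c=kin.ik(p0+(tcp(.4)-p0)*k/8,S(k/8),q); print(q.round(2),"%.0e"%c)
for z in(.3,.14): q,c=kin.ik(tcp(z),Rp,q); print(q.round(2),"%.0e"%c)
print(tcp(.4)); plan(tcp(.4),Rp,12,.5)
E
```

```text
t 12.18 q [ 0.379 -0.105 -0.086  0.223 -1.732 -0.557] p [ 0.4201 -0.1286  0.4593] rot [-0.6282  0.7669 -0.0835 -0.1011] F [ 0.2 -0.2 -1.5] w 0.0153 59.3
[ 0.38 -0.11 -0.09  0.22 -1.73 -0.56] 6e-30
[ 0.18 -0.11 -0.02  0.08 -1.64 -0.43] 2e-24
[-0.04 -0.08  0.05 -0.1  -1.59 -0.28] 1e-21
[-0.26 -0.03  0.12 -0.31 -1.59 -0.13] 5e-21
[-0.48  0.03  0.18 -0.53 -1.62  0.  ] 1e-22
[-0.66  0.11  0.21 -0.73 -1.67  0.1 ] 7e-26
[-0.81  0.2   0.22 -0.92 -1.72  0.17] 6e-30
[-0.92  0.29  0.22 -1.09 -1.77  0.23] 3e-30
[-1.01  0.39  0.2  -1.25 -1.82  0.26] 6e-31
[-1.    0.49  0.12 -1.21 -1.75  0.45] 6e-30
[-0.99  0.7   0.05 -1.18 -1.64  0.71] 2e-20
[ 0.54301113 -0.28507964  0.3891296 ]
[[0.89, -1.26, 0.85, 0.023, -0.128, 0.04, 0.5], [0.94, -1.28, 0.75, 0.023, -0.128, 0.04, 0.5], [0.98, -1.3, 0.67, 0.023, -0.128, 0.04, 0.5], [1.0, -1.32, 0.57, 0.023, -0.128, 0.04, 0.5], [1.02, -1.36, 0.47, 0.023, -0.128, 0.04, 0.5]]
[[1.02, -1.38, 0.37, 0.023, -0.128, 0.04, 0.5], [1.0, -1.42, 0.27, 0.023, -0.128, 0.04, 0.5], [0.97, -1.46, 0.18, 0.023, -0.128, 0.041, 0.5], [0.93, -1.48, 0.09, 0.023, -0.128, 0.04, 0.5], [0.88, -1.53, 0.01, 0.023, -0.128, 0.04, 0.5]]
[[0.81, -1.56, -0.06, 0.023, -0.128, 0.04, 0.5], [0.74, -1.59, -0.12, 0.023, -0.128, 0.04, 0.5]]
end [ 0.543  -0.2851  0.3891]
```

Request:
{"name": "carry_out", "arguments": {"series": [[0.9, -1.25, 0.85, 0.023, -0.128, 0.04, 0.5], [0.95, -1.3, 0.75, 0.023, -0.128, 0.04, 0.5], [1.0, -1.3, 0.65, 0.023, -0.128, 0.04, 0.5], [1.0, -1.3, 0.55, 0.023, -0.128, 0.04, 0.5], [1.0, -1.35, 0.45, 0.023, -0.128, 0.04, 0.5]]}}

```text
time: 12.8
ee_pos: [0.4714, -0.1948, 0.4314]
ee_rot: [-0.548, 0.811, 0.065, 0.191]
contact_force: [1.8, 0.3, -2.9]
grip_width: 0.0158
grip_force: 59.3
```

Request:
{"name": "carry_out", "arguments": {"series": [[1.0, -1.4, 0.35, 0.023, -0.128, 0.04, 0.5], [1.0, -1.4, 0.25, 0.023, -0.128, 0.04, 0.5], [0.95, -1.45, 0.2, 0.023, -0.128, 0.04, 0.5], [0.95, -1.5, 0.1, 0.023, -0.128, 0.04, 0.5], [0.9, -1.55, 0, 0.023, -0.128, 0.04, 0.5]]}}

```text
time: 13.42
ee_pos: [0.5226, -0.2609, 0.4018]
ee_rot: [-0.405, 0.763, 0.207, 0.459]
contact_force: [0.6, -0.6, -2.3]
grip_width: 0.0158
grip_force: 59.4
```

Request:
{"name": "carry_out", "arguments": {"series": [[0.8, -1.55, -0.05, 0.023, -0.128, 0.04, 0.5], [0.75, -1.6, -0.1, 0.023, -0.128, 0.04, 0.5], [0, 0, 0, 0, 0, 0, 0.5]]}}

```text
time: 13.8
ee_pos: [0.5424, -0.2873, 0.3854]
ee_rot: [-0.332, 0.72, 0.26, 0.552]
contact_force: [-0.2, -0.2, -1.9]
grip_width: 0.0162
grip_force: 59.5
```

```bash
cat > look.py <<'E'
from pp import *
s=log()
# held bar in world from scene & side & wrist: points near the expected axis above z .215
for cam in("scene","side","wrist"):
    T=np.array(arm.get_calibration(cam)["world_from_camera"]);im,d=arm.snapshot(cam); P=cloud(cam,d,T); save("l_"+cam+sys.argv[3],im)
    for r in arm.silhouettes(cam,"bar_a")[:4]:
        q=P[r["region"]&(d>0)]; q=q[np.linalg.norm(q[:,:2]-cell,axis=1)<.035]
        if len(q)<15: continue
        vd=T[:3,3]-q.mean(0); vd/=np.linalg.norm(vd)
        f=cv2.fitLine(q.astype(np.float32),cv2.DIST_HUBER,0,.001,.001).ravel(); dirn=f[:3]*np.sign(f[2])
        print(cam,round(r["confidence"],2),len(q),"zrange",np.percentile(q[:,2],[1,99]).round(4),"lean",dirn.round(3),"mean",q.mean(0).round(4),"axis~",(q.mean(0)[:2]-vd[:2]/np.linalg.norm(vd[:2])*.0067).round(4))
plan(tcp(s["ee_pos"][2]+.042*np.sin(tau)),Rp,1,.5)
E
python3 look.py 15 1 a
```

```text
t 13.8 q [-1.015  0.393  0.204 -1.247 -1.821  0.263] p [ 0.5424 -0.2873  0.3854] rot [-0.3315  0.7197  0.2602  0.5517] F [-0.2 -0.2 -1.9] w 0.0162 59.5
scene 0.7 215 zrange [0.2641 0.4594] lean [ 0.003 -0.009  1.   ] mean [ 0.5113 -0.3196  0.3604] axis~ [ 0.5162 -0.3151]
side 0.84 291 zrange [0.2719 0.4644] lean [-0.    -0.004  1.   ] mean [ 0.5174 -0.3112  0.3675] axis~ [ 0.5201 -0.3174]
wrist 0.67 13346 zrange [0.2893 0.4438] lean [0.003 0.009 1.   ] mean [ 0.5153 -0.3198  0.3632] axis~ [ 0.5196 -0.3146]
[[0.64, 0.01, 0.17, -0.0, -0.002, 0.005, 0.5]]
end [ 0.543  -0.2851  0.3854]
```

```bash
python3 - 15 1 <<'E'
from pp import *
for i in range(3):
    s=log(); print(tcp(.39),Rp.as_quat())
plan(tcp(.28),Rp,3,.5)
E
```

```text
t 14.1 q [-1.012  0.383  0.208 -1.247 -1.821  0.263] p [ 0.543  -0.2851  0.392 ] rot [-0.3372  0.7187  0.2555  0.5517] F [ 0.9 -0.6 -0.5] w 0.0155 59.5
[ 0.54301113 -0.28507964  0.3791296 ] [-0.33528561  0.71902231  0.2572737   0.55172522]
t 14.1 q [-1.012  0.383  0.208 -1.247 -1.821  0.263] p [ 0.543  -0.2851  0.392 ] rot [-0.3372  0.7187  0.2555  0.5517] F [ 0.9 -0.6 -0.5] w 0.0155 59.5
[ 0.54301113 -0.28507964  0.3791296 ] [-0.33528561  0.71902231  0.2572737   0.55172522]
t 14.1 q [-1.012  0.383  0.208 -1.247 -1.821  0.263] p [ 0.543  -0.2851  0.392 ] rot [-0.3372  0.7187  0.2555  0.5517] F [ 0.9 -0.6 -0.5] w 0.0155 59.5
[ 0.54301113 -0.28507964  0.3791296 ] [-0.33528561  0.71902231  0.2572737   0.55172522]
[[3.96, 0.02, 1.07, -0.0, -0.001, 0.002, 0.5], [3.95, 0.01, 1.06, -0.0, -0.0, 0.001, 0.5], [3.96, 0.01, 1.07, -0.0, -0.001, 0.002, 0.5]]
end [ 0.5431 -0.2851  0.2691]
```

Request:
{"name": "carry_out", "arguments": {"series": [[4.8, 0, 1.3, 0, 0, 0, 0.5], [4.8, 0, 1.3, 0, 0, 0, 0.5], [3.9, 0, 1.05, 0, 0, 0, 0.5], [0, 0, 0, 0, 0, 0, 0.5], [0, 0, 0, 0, 0, 0, 0.5]]}}

```text
time: 14.72
ee_pos: [0.5437, -0.2862, 0.2526]
ee_rot: [-0.337, 0.719, 0.256, 0.552]
contact_force: [0.9, 0.0, -1.2]
grip_width: 0.0157
grip_force: 59.5
```

```bash
python3 look.py 15 1 b; python3 - <<'E'
from h import *
a=cv2.imread("pics/l_wristb.png");b=cv2.imread("pics/l_sideb.png")[130:250,270:400]; c=cv2.imread("pics/l_sceneb.png")
cv2.imwrite("pics/mix.png",np.hstack([cv2.resize(a,(400,300)),cv2.resize(b,(400,369),interpolation=3)[:300]]))
E
```

```text
t 14.72 q [-1.     0.535  0.095 -1.202 -1.72   0.512] p [ 0.5437 -0.2862  0.2526] rot [-0.3365  0.7187  0.2556  0.5522] F [ 0.9  0.  -1.2] w 0.0157 59.5
scene 0.72 116 zrange [0.2789 0.3269] lean [-0.045 -0.048  0.998] mean [ 0.5124 -0.318   0.3046] axis~ [ 0.5173 -0.3134]
side 0.72 243 zrange [0.1381 0.328 ] lean [-0.007  0.006  1.   ] mean [ 0.5181 -0.3109  0.2351] axis~ [ 0.5207 -0.317 ]
wrist 0.58 13343 zrange [0.15   0.3045] lean [0.004 0.006 1.   ] mean [ 0.5156 -0.3205  0.2239] axis~ [ 0.5199 -0.3154]
[[-0.11, 0.08, 0.05, -0.002, -0.0, 0.003, 0.5]]
end [ 0.5431 -0.2851  0.2526]
```

View pics/mix.png

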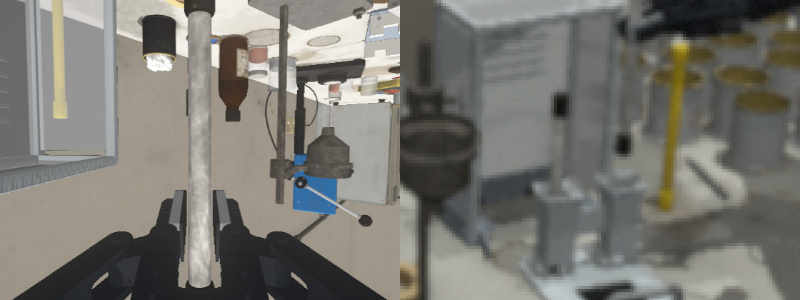

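Request:
{"name": "carry_out", "arguments": {"series": [[1.95, 0, 0.5, 0, 0, 0, 0.5], [1.95, 0, 0.5, 0, 0, 0, 0.5], [0, 0, 0, 0, 0, 0, 0.5]]}}

```text
time: 15.4
ee_pos: [0.5424, -0.2856, 0.2071]
ee_rot: [-0.333, 0.719, 0.259, 0.552]
contact_force: [1.1, 1.0, -1.4]
grip_width: 0.0157
grip_force: 59.5
```

Request:
{"name": "carry_out", "arguments": {"series": [[1.95, 0, 0.5, 0, 0, 0, 0.5], [1.95, 0, 0.5, 0, 0, 0, 0.5], [0.95, 0, 0.25, 0, 0, 0, 0.5], [0, 0, 0, 0, 0, 0, 0.5]]}}

```text
time: 15.9
ee_pos: [0.5425, -0.2864, 0.1588]
ee_rot: [-0.334, 0.719, 0.258, 0.552]
contact_force: [0.5, -0.2, -0.2]
grip_width: 0.0159
grip_force: 59.5
```

Request:
{"name": "carry_out", "arguments": {"series": [[1.45, 0, 0.4, 0, 0, 0, 0.5], [0.5, 0, 0.1, 0, 0, 0, 0.5], [0, 0, 0, 0, 0, 0, 0.5]]}}

```text
time: 16.27
ee_pos: [0.5424, -0.2868, 0.1394]
ee_rot: [-0.335, 0.719, 0.257, 0.552]
contact_force: [0.7, -0.6, -0.4]
grip_width: 0.0157
grip_force: 59.5
```

Request:
{"name": "carry_out", "arguments": {"series": [[0.4, 0, 0.1, 0, 0, 0, 0.5], [0.2, 0, 0.05, 0, 0, 0, 0.5], [0, 0, 0, 0, 0, 0, 0.5]]}}

```text
time: 16.65
ee_pos: [0.5424, -0.2869, 0.1336]
ee_rot: [-0.335, 0.719, 0.257, 0.552]
contact_force: [0.8, -0.7, -0.9]
grip_width: 0.0156
grip_force: 59.5
```

Request:
{"name": "carry_out", "arguments": {"series": [[0.2, 0, 0.05, 0, 0, 0, 0.5], [0.2, 0, 0.05, 0, 0, 0, 0.5], [0, 0, 0, 0, 0, 0, 0.5]]}}

```text
time: 17.02
ee_pos: [0.5424, -0.2869, 0.1294]
ee_rot: [-0.335, 0.719, 0.257, 0.552]
contact_force: [0.0, 0.0, -1.6]
grip_width: 0.0157
grip_force: 59.5
```

```bash
python3 look.py 15 1 c
```

```text
t 17.02 q [-0.997  0.706  0.051 -1.183 -1.638  0.708] p [ 0.5424 -0.2869  0.1294] rot [-0.335   0.7189  0.2569  0.5522] F [ 0.   0.  -1.6] w 0.0157 59.5
scene 0.42 142 zrange [0.1451 0.2046] lean [-0.008  0.001  1.   ] mean [ 0.5119 -0.3189  0.1785] axis~ [ 0.5169 -0.3143]
wrist 0.67 6440 zrange [0.1032 0.182 ] lean [-0.003 -0.011  1.   ] mean [ 0.5146 -0.3211  0.1425] axis~ [ 0.5189 -0.3159]
[[-0.02, 0.08, 0.19, -0.001, 0.0, 0.001, 0.5]]
end [ 0.543  -0.2851  0.1294]
```

Request:
{"name": "carry_out", "arguments": {"series": [[0.2, 0, 0.05, 0, 0, 0, 0.5], [0, 0, 0, 0, 0, 0, 0.5]]}}

```text
time: 17.58
ee_pos: [0.5426, -0.2869, 0.1291]
ee_rot: [-0.336, 0.718, 0.257, 0.553]
contact_force: [-0.8, -0.8, 7.1]
grip_width: 0.0156
grip_force: 60.0
```

Request:
{"name": "carry_out", "arguments": {"series": [[0.2, 0, 0.05, 0, 0, 0, 0.5], [0, 0, 0, 0, 0, 0, 0.5]]}}

```text
time: 17.82
ee_pos: [0.5427, -0.2867, 0.1292]
ee_rot: [-0.336, 0.717, 0.257, 0.554]
contact_force: [-3.3, -0.5, 16.0]
grip_width: 0.0158
grip_force: 60.5
```

Request:
{"name": "carry_out", "arguments": {"series": [[-0.3, 0, -0.1, 0, 0, 0, 0.5], [0, 0, 0, 0, 0, 0, 2.5], [0, 0, 0, 0, 0, 0, 3.5], [0, 0, 0, 0, 0, 0, 3.5]]}}

```text
time: 18.32
ee_pos: [0.5422, -0.2871, 0.1283]
ee_rot: [-0.335, 0.719, 0.257, 0.552]
contact_force: [-0.3, -1.1, 0.3]
grip_width: 0.035
grip_force: 0.0
```

Request:
{"name": "carry_out", "arguments": {"series": [[0.5, 0, -1.9, 0, 0, 0, 3.5], [1.0, 0, -3.9, 0, 0, 0, 3.5], [1.0, 0, -3.9, 0, 0, 0, 3.5], [-2.9, 0, -4.7, 0, 0, 0, 3.5], [-4.8, 0, -1.3, 0, 0, 0, 3.5]]}}

```text
time: 18.95
ee_pos: [0.4506, -0.3956, 0.2184]
ee_rot: [-0.333, 0.72, 0.257, 0.552]
contact_force: [0.5, -0.5, 0.9]
grip_width: 0.035
grip_force: 0.0
```

```bash
python3 - <<'E'
from cas import *
s=log()
for cam in("scene","side"):
    im,d=arm.snapshot(cam); P=cloud(cam,d); save("p_"+cam,im); np.save("p_%s.npy"%cam,P)
    for c,n in(((.5177,-.3168),"a"),((.5631,-.2634),"b")):
        m=(np.linalg.norm(P[...,:2]-c,axis=-1)<.025)&(P[...,2]>.12)&(P[...,2]<.3); q=P[m]
        if len(q)>5: print(cam,n,len(q),"ztop",np.sort(q[:,2])[-5:].round(4),cv2.fitLine(q.astype(np.float32),cv2.DIST_HUBER,0,.001,.001).ravel().round(3))
E
```

```text
t 18.95 q [-1.174  0.66   0.224 -1.117 -1.865  0.564] p [ 0.4506 -0.3956  0.2184] rot [-0.333   0.7199  0.2573  0.552 ] F [ 0.5 -0.5  0.9] w 0.035 0.0
scene a 114 ztop [0.2033 0.2037 0.2037 0.2039 0.2045] [-0.022  0.046  0.999  0.512 -0.32   0.185]
scene b 107 ztop [0.2034 0.2034 0.2036 0.2038 0.2041] [ 0.01  -0.036  0.999  0.559 -0.265  0.161]
side a 123 ztop [0.2043 0.2046 0.2046 0.2053 0.2055] [-0.002  0.015  1.     0.517 -0.313  0.167]
side b 124 ztop [0.2042 0.2044 0.2045 0.2048 0.2052] [-0.001  0.002  1.     0.566 -0.259  0.168]
```

```bash
cat > st.py <<'E'
from cas import *
Q=[]
for n in("p_scene.npy","p_side.npy","w5P.npy"):
    P=np.load(n).reshape(-1,3); m=(P[:,2]>.236)&(P[:,2]<.262)&(P[:,0]>.55)&(P[:,0]<.8)&(P[:,1]<-.2)&(P[:,1]>-.5)
    q=P[m]; r=cv2.minAreaRect((q[:,:2]*1000).astype(np.float32)); print(n,m.sum(),q[:,2].mean().round(4),rect(q))
    a=np.deg2rad(-33); u=np.array([np.cos(a),np.sin(a)]);v=np.array([-u[1],u[0]])
    x=q[:,:2]@u;y=q[:,:2]@v; print("  x",np.percentile(x,[.3,1,99,99.7]).round(4),"y",np.percentile(y,[.3,1,99,99.7]).round(4))
    # rails: top lips z~.02
    m=(P[:,2]>.012)&(P[:,2]<.03)&(P[:,0]>.5)&(P[:,0]<.8)&(P[:,1]<-.25)&(P[:,1]>-.5); q=P[m]; x=q[:,:2]@u;y=q[:,:2]@v
    for lo in np.arange(.66,.86,.02):
        k=(x>lo)&(x<lo+.02)
        if k.sum()>15: print("   x",lo.round(2),k.sum(),np.histogram(y[k],bins=np.arange(-.06,.18,.01))[0])
E
python3 st.py
```

```text
p_scene.npy 452 0.2476 [array([ 627.5, -352.1]), array([177.8,  41.3]), np.float64(62.4)]
  x [0.7042 0.7046 0.7428 0.7441] y [-0.0401 -0.0398  0.1296  0.1316]
p_side.npy 715 0.2488 [array([ 661.1, -367.1]), array([179.1, 104.2]), np.float64(56.7)]
  x [0.703  0.7051 0.8019 0.8063] y [-0.0368 -0.0344  0.1384  0.1398]
   x 0.68 23 [0 0 0 0 0 0 0 0 0 0 0 0 0 0 0 0 0 0 2 3 0 0 0]
   x 0.7 52 [ 0  0  0  6  4  2  0  0  0  0  0  0  0  0  0  0  3  8 10 15  1  0  0]
   x 0.72 28 [0 0 2 8 3 3 0 0 0 0 0 0 0 0 0 0 3 6 1 2 0 0 0]
   x 0.78 107 [ 0  0  7  3  0  5  9 10 10 12 11 12 12 12  4  0  0  0  0  0  0  0  0]
   x 0.8 28 [0 0 0 0 0 3 1 1 2 0 0 0 1 1 0 0 0 0 0 0 0 0 0]
w5P.npy 7445 0.2491 [array([ 655.2, -355.4]), array([155.9,  72.5]), np.float64(56.8)]
  x [0.7073 0.7076 0.7731 0.7762] y [-0.0144 -0.0107  0.1343  0.1359]
   x 0.66 33 [ 0  0 10  7  0  0  0  0  0  0  0  0  0  0  0  0  0  0  7  9  0  0  0]
   x 0.68 163 [ 0  0  4 47  0  0  0  0  0  0  0  0  0  0  0  0  0  0 44  5  0  0  0]
   x 0.7 317 [ 0  0 19 64 52 25  0  0  0  0  0  0  0  0  0  0 23 50 53 19  0  0  0]
   x 0.72 327 [ 0  0 10 50 76 37  0  0  0  0  0  0  0  0  0  0 39 68 47  0  0  0  0]
   x 0.74 335 [ 0  0 14 52 72 36  0  0  0  0  0  0  0  0  0  0 37 72 48  4  0  0  0]
   x 0.76 334 [ 0  0 12 54 71 40  0  0  0  0  0  0  0  0  0  0 37 70 46  4  0  0  0]
   x 0.78 879 [ 0  0 13 66 85 64 44 48 42 45 39 48 44 43 47 48 58 80 62  3  0  0  0]
   x 0.8 77 [0 0 0 0 0 0 0 0 0 0 0 0 0 1 1 0 0 1 0 0 0 0 0]
```

```bash
python3 - <<'E'
from cas import *
P=np.load("w5P.npy").reshape(-1,3); a=np.deg2rad(-33); u=np.array([np.cos(a),np.sin(a)]);v=np.array([-u[1],u[0]])
m=(P[:,2]>.012)&(P[:,2]<.03)&(P[:,0]>.5)&(P[:,0]<.8)&(P[:,1]<-.25)&(P[:,1]>-.5); q=P[m]; x=q[:,:2]@u;y=q[:,:2]@v
X=[];A=[];B=[]
for lo in np.arange(.712,.782,.006):
    k=(x>=lo)&(x<lo+.006); A.append(np.percentile(y[k&(y<.03)],98)); B.append(np.percentile(y[k&(y>.07)],2)); X.append(lo+.003)
A=np.array(A);B=np.array(B);X=np.array(X); print(A.round(4),B.round(4)); pa=np.polyfit(X,A,1);pb=np.polyfit(X,B,1); print("slopes deg",np.rad2deg([pa[0],pb[0]]),"gap",(B-A).mean(),"centre",((A+B)/2).mean())
k=(y>.02)&(y<.08); print("backstop front x",np.percentile(x[k],[1,5,50]))
c=((A+B)/2).mean()
for xf in(.7055,):
    O=xf*u+c*v; print("station origin",O.round(4))
    C=np.array([.4976,-.2533]); print("cassette in station",((C-O)@u).round(4),((C-O)@v).round(4)); cm=np.array([.5404,-.2901])-.058*np.array([np.cos(np.deg2rad(-40.1)),np.sin(np.deg2rad(-40.1))]); print("by cells",cm,((cm-O)@u).round(4),((cm-O)@v).round(4))
    print("home",O-.009*u,"home handle",O-.089*u)
E
```

```text
[-0.0056 -0.0059 -0.0053 -0.0061 -0.006  -0.0055 -0.0059 -0.0055 -0.0062
 -0.0057 -0.0057 -0.0055] [0.1051 0.1056 0.1059 0.1055 0.1053 0.1058 0.1052 0.1054 0.1057 0.1054
 0.1051 0.1056]
slopes deg [-0.00167991 -0.03979925] gap 0.11118200013431573 centre 0.049854546849752955
backstop front x [0.5931552  0.59418898 0.79412745]
station origin [ 0.6188 -0.3424]
cassette in station -0.1502 0.0087
by cells [ 0.49603456 -0.25274083] -0.1518 0.0083
home [ 0.61128678 -0.33752955] home handle [ 0.54419314 -0.29395842]
```

```bash
cat > hd.py <<'E'
import kin; from h import *; kin.fit()
th=np.deg2rad(229.9); Rh=rot([np.cos(th),np.sin(th),0],[0,0,-1])
E
python3 - <<'E'
from hd import *
s=log(); q=np.array(s["joint_positions"]); R0=R.from_quat(s["ee_rot"]); p0=np.array(s["ee_pos"])
S=Slerp([0,1],R.concatenate([R0,Rh])); pe=np.array([.4356,-.2015,.17])
pv=np.array([.41,-.30,.30])
for k in range(0,5):
    q,c=kin.ik(p0+(pv-p0)*k/4,S(k/8),q); print(q.round(2),"%.0e"%c)
for k in range(1,5):
    q,c=kin.ik(pv+(pe-pv)*k/4,S(.5+k/8),q); print(q.round(2),"%.0e"%c)
p,Rc=plan(pv,S(.5),5,5); plan(pe,Rh,5,5,p,Rc)
E
```

```text
t 19.05 q [-1.172  0.65   0.228 -1.118 -1.865  0.564] p [ 0.4525 -0.396   0.2242] rot [-0.3375  0.7193  0.2525  0.5521] F [-0.9  0.7  0.3] w 0.0353 0.0
[-1.17  0.65  0.23 -1.12 -1.86  0.56] 9e-31
[-1.12  0.51  0.16 -1.02 -1.77  0.51] 4e-20
[-1.04  0.38  0.11 -0.91 -1.69  0.43] 2e-30
[-0.94  0.25  0.06 -0.79 -1.61  0.31] 9e-30
[-0.81  0.14  0.01 -0.65 -1.53  0.17] 1e-27
[-0.63  0.07 -0.11 -0.5  -1.37  0.02] 9e-21
[-0.42  0.04 -0.23 -0.33 -1.23 -0.18] 3e-30
[-0.21  0.03 -0.35 -0.16 -1.12 -0.42] 3e-28
[-0.02  0.06 -0.45 -0.   -1.06 -0.68] 1e-29
[[-1.72, 1.87, 0.48, -0.001, 0.13, 0.001, 5], [-1.77, 1.88, 0.26, -0.001, 0.131, 0.0, 5], [-1.79, 1.87, 0.03, -0.001, 0.13, 0.001, 5], [-1.77, 1.88, -0.2, -0.0, 0.131, 0.0, 5], [-1.74, 1.87, -0.43, -0.001, 0.13, 0.001, 5]]
end [ 0.41 -0.3   0.3 ]
[[0.12, 0.89, 3.18, -0.001, 0.131, 0.001, 5], [-0.3, 0.88, 3.17, -0.001, 0.13, 0.0, 5], [-0.7, 0.89, 3.1, -0.001, 0.131, 0.001, 5], [-1.11, 0.88, 2.98, -0.0, 0.13, 0.0, 5], [-1.48, 0.88, 2.82, -0.001, 0.131, 0.001, 5]]
end [ 0.4356 -0.2015  0.17  ]
```

Request:
{"name": "carry_out", "arguments": {"series": [[-1.7, 1.9, 0.5, 0, 0.13, 0, 5], [-1.8, 1.9, 0.25, 0, 0.13, 0, 5], [-1.8, 1.9, 0, 0, 0.13, 0, 5], [-1.8, 1.9, -0.2, 0, 0.13, 0, 5], [-1.7, 1.9, -0.4, 0, 0.13, 0, 5]]}}

```text
time: 19.68
ee_pos: [0.4092, -0.2972, 0.2973]
ee_rot: [-0.4, 0.858, 0.134, 0.292]
contact_force: [1.0, 0.2, 0.1]
grip_width: 0.0502
grip_force: 0.0
```

Request:
{"name": "carry_out", "arguments": {"series": [[0.1, 0.9, 3.2, 0, 0.13, 0, 5], [-0.3, 0.9, 3.2, 0, 0.13, 0, 5], [-0.7, 0.9, 3.1, 0, 0.13, 0, 5], [-1.1, 0.9, 3.0, 0, 0.13, 0, 5], [-1.5, 0.9, 2.8, 0, 0.13, 0, 5]]}}

```text
time: 20.3
ee_pos: [0.4363, -0.196, 0.1671]
ee_rot: [-0.422, 0.906, -0.0, 0.004]
contact_force: [0.7, -0.5, -0.5]
grip_width: 0.0495
grip_force: 0.0
```

Request:
{"name": "carry_out", "arguments": {"series": [[0, 0, 0, 0, 0, 0, 5], [0, 0, 0, 0, 0, 0, 5]]}}

```text
time: 20.55
ee_pos: [0.4359, -0.1961, 0.1668]
ee_rot: [-0.423, 0.906, 0.002, 0.005]
contact_force: [-0.1, -0.6, -0.3]
grip_width: 0.0501
grip_force: 0.0
```

```bash
python3 - <<'E'
from cas import *
from hd import *
s=log(); T=np.array(arm.get_calibration("wrist")["world_from_camera"]);im,d=arm.snapshot("wrist"); save("w6",im); P=cloud("wrist",d,T); np.save("w6P.npy",P)
m=(P[...,2]>.046)&(P[...,2]<.062)&(np.linalg.norm(P[...,:2]-[.4356,-.2015],axis=-1)<.06); q=P[m]; print("handle",len(q),q.mean(0).round(4),rect(q))
m=(P[...,2]>.004)&(P[...,2]<.012)&(np.linalg.norm(P[...,:2]-[.4968,-.253],axis=-1)<.13); q=P[m]; print("plate",len(q),rect(q))
plan([.4356,-.2015,.0],Rh,4,5)
E
```

```text
t 20.55 q [-0.017  0.056 -0.459 -0.008 -1.05  -0.677] p [ 0.4359 -0.1961  0.1668] rot [-0.4228  0.9062  0.0018  0.0046] F [-0.1 -0.6 -0.3] w 0.0501 0.0
handle 1134 [ 0.4334 -0.2046  0.0541] [array([ 435.5, -202. ]), array([80.2,  9.6]), np.float64(49.6)]
plate 21479 [array([ 496.6, -253.2]), array([127.7, 189.5]), np.float64(50.1)]
[[0.14, -0.07, 4.18, -0.0, 0.003, 0.0, 5], [0.12, -0.06, 4.18, -0.001, 0.002, 0.0, 5], [0.11, -0.07, 4.17, 0.0, 0.003, 0.0, 5], [0.11, -0.07, 4.18, -0.0, 0.003, 0.0, 5]]
end [ 0.4356 -0.2015  0.    ]
```

View pics/w6.png

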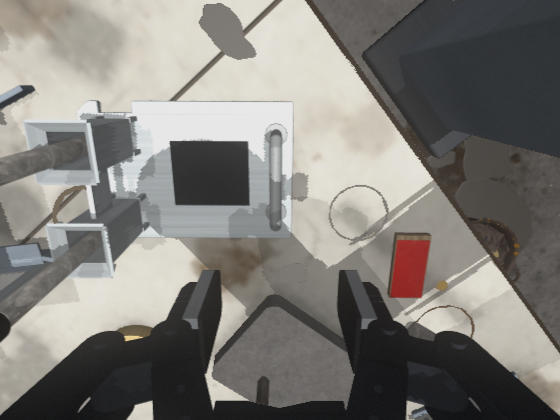

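Request:
{"name": "carry_out", "arguments": {"series": [[0.15, -0.07, 4.2, 0, 0.003, 0, 5], [0.15, -0.07, 4.2, 0, 0.003, 0, 5], [0.1, -0.07, 4.2, 0, 0.003, 0, 5], [0.1, -0.07, 2.5, 0, 0.003, 0, 5], [0, 0, 0, 0, 0, 0, 5]]}}

```text
time: 21.22
ee_pos: [0.4337, -0.203, 0.0147]
ee_rot: [-0.42, 0.907, -0.0, -0.002]
contact_force: [0.7, 0.3, 0.5]
grip_width: 0.05
grip_force: 0.0
```

Request:
{"name": "carry_out", "arguments": {"series": [[0, 0, 1.5, 0, 0, 0, 5], [0, 0, 0, 0, 0, 0, 5], [0, 0, 0, 0, 0, 0, 2.5], [0, 0, 0, 0, 0, 0, 1.5], [0, 0, 0, 0, 0, 0, 0.5]]}}

```text
time: 21.85
ee_pos: [0.4357, -0.2015, 0.0016]
ee_rot: [-0.422, 0.906, -0.001, -0.0]
contact_force: [-1.9, -0.0, 6.5]
grip_width: 0.0081
grip_force: 58.5
```

Request:
{"name": "carry_out", "arguments": {"series": [[0, 0, 0, 0, 0, 0, 0.5], [0, 0, 0, 0, 0, 0, 0.5]], "newtons": 60}}

```text
time: 22.1
ee_pos: [0.4357, -0.2015, 0.0016]
ee_rot: [-0.422, 0.906, -0.001, -0.001]
contact_force: [-2.1, -0.4, 7.0]
grip_width: 0.0079
grip_force: 58.5
```

```bash
python3 - <<'E'
from hd import *
s=log(); p=np.array(s["ee_pos"]); R0=R.from_quat(s["ee_rot"]); x=R0.as_matrix()[:,0]; print("toolx az",np.rad2deg(np.arctan2(x[1],x[0])))
u=np.array([np.cos(np.deg2rad(-33)),np.sin(np.deg2rad(-33))]); O=np.array([.6188,-.3424])
t=np.deg2rad(237); Ra=rot([np.cos(t),np.sin(t),0],[0,0,-1])
h0=np.array([.4355,-.2020]); 
d=p[:2]-h0; print("tcp-handle",d)
# keep yaw correction exact relative: rotate by 7.1 deg about handle
al=np.r_[O-.228*u+d,p[2]]; print("aligned",al,"move",al-p)
pp,Rc=plan(al,Ra,5,.5)
plan(np.r_[O-.089*u+d,p[2]],Ra,10,.5,pp,Rc)
E
```

```text
t 22.1 q [-0.02   0.276 -0.66   0.005 -0.634 -0.683] p [ 0.4357 -0.2015  0.0016] rot [-4.224e-01  9.064e-01 -1.300e-03 -5.000e-04] F [-2.1 -0.4  7. ] w 0.0079 58.5
toolx az -130.03049033889562
tcp-handle [0.00021159 0.00047208]
aligned [ 0.4277947  -0.21775022  0.00158381] move [-0.00791689 -0.0162223   0.        ]
[[0.35, -0.09, 0.0, -0.0, -0.0, -0.025, 0.5], [0.35, -0.08, 0.0, -0.001, -0.001, -0.024, 0.5], [0.36, -0.07, 0.0, -0.0, -0.0, -0.025, 0.5], [0.35, -0.06, 0.0, -0.0, -0.001, -0.024, 0.5], [0.36, -0.05, 0.0, -0.001, -0.0, -0.025, 0.5]]
end [ 0.4278 -0.2178  0.0016]
[[0.0, -1.39, -0.0, 0.0, -0.0, 0.0, 0.5], [0.0, -1.39, -0.0, 0.0, -0.0, 0.0, 0.5], [0.0, -1.39, -0.0, 0.0, -0.0, 0.0, 0.5], [0.0, -1.39, -0.0, 0.0, -0.0, 0.0, 0.5], [0.0, -1.39, -0.0, 0.0, -0.0, 0.0, 0.5]]
[[0.0, -1.39, -0.0, 0.0, -0.0, 0.0, 0.5], [0.0, -1.39, -0.0, 0.0, -0.0, 0.0, 0.5], [0.0, -1.39, -0.0, 0.0, -0.0, 0.0, 0.5], [0.0, -1.39, -0.0, 0.0, -0.0, 0.0, 0.5], [0.0, -1.39, -0.0, 0.0, -0.0, 0.0, 0.5]]
end [ 0.5444 -0.2934  0.0016]
```

Request:
{"name": "carry_out", "arguments": {"series": [[0.35, -0.1, 0, 0, 0, -0.025, 0.5], [0.35, -0.1, 0, 0, 0, -0.025, 0.5], [0.35, -0.05, 0, 0, 0, -0.025, 0.5], [0.35, -0.05, 0, 0, 0, -0.025, 0.5], [0.35, -0.05, 0, 0, 0, -0.025, 0.5]]}}

```text
time: 22.72
ee_pos: [0.429, -0.2172, 0.0016]
ee_rot: [-0.479, 0.878, -0.002, 0.0]
contact_force: [1.7, 4.9, 3.5]
grip_width: 0.0078
grip_force: 58.5
```

Request:
{"name": "carry_out", "arguments": {"series": [[0, 0, 0, 0, 0, 0, 0.5], [0, 0, 0, 0, 0, 0, 0.5]]}}

```text
time: 22.98
ee_pos: [0.4288, -0.2174, 0.0016]
ee_rot: [-0.478, 0.878, -0.002, -0.0]
contact_force: [0.9, 4.2, 6.1]
grip_width: 0.008
grip_force: 58.7
```

```bash
cat > cl.py <<'E'
from cas import *
s=log()
u=np.array([np.cos(np.deg2rad(-33)),np.sin(np.deg2rad(-33))]);v=np.array([-u[1],u[0]]); O=np.array([.6188,-.3424])
for cam in("wrist","side","scene"):
    T=np.array(arm.get_calibration(cam)["world_from_camera"]);im,d=arm.snapshot(cam); save("c_"+cam,im); P=cloud(cam,d,T)
    X=(P[...,:2]-O)@u; Y=(P[...,:2]-O)@v
    # plate near part, handle excluded
    m=(P[...,2]>.003)&(P[...,2]<.0125)&(X>-.27)&(X<-.05)&(abs(Y)<.1)
    if cam=="wrist":
        for x0 in np.arange(-.24,-.04,.02):
            k=m&(abs(X-x0)<.004); 
            if k.sum()>20: print("plate x",x0.round(2),np.percentile(Y[k],[1,99]).round(4))
    m=(P[...,2]>.12)&(P[...,2]<.215)&(X>-.15)&(X<.09)&(abs(Y)<.065)
    for sg,n in((1,"b"),(-1,"a")):
        k=m&(Y*sg>.012); 
        if k.sum()>10: print(cam,n,k.sum(),"X",np.median(X[k]).round(4),"Y",np.median(Y[k]).round(4),"top",np.percentile(P[k][:,2],98).round(4))
E
python3 cl.py
```

```text
t 22.98 q [-0.056  0.276 -0.66   0.005 -0.633 -0.521] p [ 0.4288 -0.2174  0.0016] rot [-4.780e-01  8.783e-01 -1.600e-03 -1.000e-04] F [0.9 4.2 6.1] w 0.008 58.7
plate x -0.24 [-0.0625  0.0092]
plate x -0.22 [-0.0628  0.004 ]
plate x -0.2 [-0.0625  0.0339]
plate x -0.18 [-0.0623  0.0393]
plate x -0.16 [-0.0623  0.0449]
plate x -0.14 [-0.062   0.0589]
plate x -0.12 [-0.0618  0.0631]
plate x -0.1 [-0.0601  0.0638]
plate x -0.08 [0.016  0.0305]
side b 146 X -0.0894 Y 0.0415 top 0.2048
side a 100 X -0.0919 Y -0.0288 top 0.2048
scene b 175 X -0.0909 Y 0.0332 top 0.2038
scene a 188 X -0.0937 Y -0.0397 top 0.2044
```

Request:
{"name": "carry_out", "arguments": {"series": [[0, -1.4, 0, 0, 0, 0, 0.5], [0, -1.4, 0, 0, 0, 0, 0.5], [0, -1.4, 0, 0, 0, 0, 0.5], [0, -1.4, 0, 0, 0, 0, 0.5]]}}

```text
time: 23.62
ee_pos: [0.4671, -0.2464, 0.0014]
ee_rot: [-0.477, 0.879, 0.003, -0.006]
contact_force: [-22.8, 14.9, 35.2]
grip_width: 0.0082
grip_force: 62.2
```

Request:
{"name": "carry_out", "arguments": {"series": [[0, -1.2, 0, 0, 0, 0, 0.5], [0, -1.2, 0, 0, 0, 0, 0.5], [0, -1.2, 0, 0, 0, 0, 0.5]]}}

```text
time: 24.0
ee_pos: [0.4982, -0.266, 0.0015]
ee_rot: [-0.477, 0.879, 0.003, -0.005]
contact_force: [-20.4, 13.2, 30.2]
grip_width: 0.0077
grip_force: 61.4
```

```bash
python3 cl.py
```

```text
t 24.0 q [-0.143  0.394 -0.461  0.002 -0.727 -0.435] p [ 0.4982 -0.266   0.0015] rot [-0.4773  0.8787  0.0028 -0.005 ] F [-20.4  13.2  30.2] w 0.0077 61.4
plate x -0.16 [-0.0644  0.0081]
plate x -0.14 [-0.0656 -0.0332]
plate x -0.12 [-0.0654  0.0195]
plate x -0.1 [-0.0653  0.0391]
plate x -0.08 [-0.0651  0.0383]
plate x -0.06 [-0.0651  0.0516]
side b 281 X -0.0082 Y 0.0363 top 0.2077
side a 91 X 0.0832 Y -0.0334 top 0.2031
scene b 171 X -0.0037 Y 0.0312 top 0.2039
scene a 572 X -0.1202 Y -0.0348 top 0.209
```

Request:
{"name": "carry_out", "arguments": {"series": [[0, 0, -0.15, 0, 0, 0, 0.5], [0, 0, 0, 0, 0, 0, 0.5]]}}

```text
time: 24.4
ee_pos: [0.5022, -0.2669, 0.0016]
ee_rot: [-0.477, 0.879, 0.001, -0.002]
contact_force: [-6.7, 3.2, 3.3]
grip_width: 0.0081
grip_force: 59.0
```

Request:
{"name": "carry_out", "arguments": {"series": [[0, 0, -0.15, 0, 0, 0, 0.5], [0, 0, 0, 0, 0, 0, 0.5]]}}

```text
time: 24.65
ee_pos: [0.5038, -0.2672, 0.0032]
ee_rot: [-0.478, 0.879, -0.0, -0.002]
contact_force: [-2.7, 1.6, -3.0]
grip_width: 0.008
grip_force: 58.5
```

```bash
python3 - <<'E'
from h import *
s=log(); print(s["wrist_torque"])
im,d=arm.snapshot("side"); im2,_=arm.snapshot("wrist")
save("push",np.hstack([cv2.resize(im2,(400,300)),cv2.resize(im[130:250,270:430],(400,300),interpolation=3)]))
E
```

```text
t 24.65 q [-0.143  0.394 -0.456  0.004 -0.723 -0.434] p [ 0.5038 -0.2672  0.0032] rot [-4.777e-01  8.785e-01 -3.000e-04 -1.600e-03] F [-2.7  1.6 -3. ] w 0.008 58.5
[ 0.47975459  1.21326675 -0.14920005]
```

View pics/push.png

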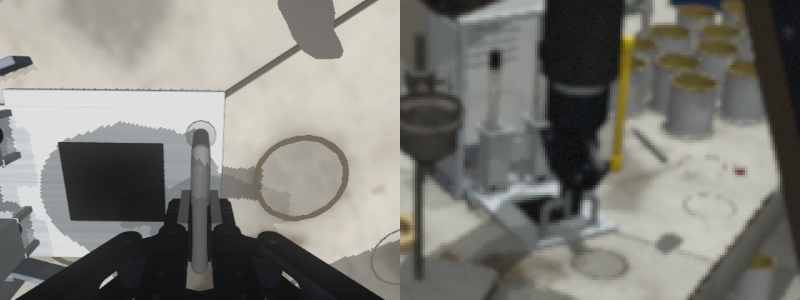

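Request:
{"name": "carry_out", "arguments": {"series": [[0, -1, 0, 0, 0, 0, 0.5], [0, -1, 0, 0, 0, 0, 0.5], [0, 0, 0, 0, 0, 0, 0.5]]}}

```text
time: 25.12
ee_pos: [0.5233, -0.279, 0.0038]
ee_rot: [-0.478, 0.878, -0.002, -0.0]
contact_force: [0.5, 0.2, -3.8]
grip_width: 0.0083
grip_force: 58.6
```

Request:
{"name": "carry_out", "arguments": {"series": [[0, -1, 0, 0, 0, 0, 0.5], [0, -0.5, 0, 0, 0, 0, 0.5], [0, 0, 0, 0, 0, 0, 0.5]]}}

```text
time: 25.5
ee_pos: [0.535, -0.2868, 0.0038]
ee_rot: [-0.478, 0.878, -0.001, -0.001]
contact_force: [-0.8, 0.7, -3.3]
grip_width: 0.0077
grip_force: 59.0
```

Request:
{"name": "carry_out", "arguments": {"series": [[0, -0.5, 0, 0, 0, 0, 0.5], [0, -0.3, 0, 0, 0, 0, 0.5], [0, 0, 0, 0, 0, 0, 0.5]]}}

```text
time: 25.88
ee_pos: [0.5411, -0.2909, 0.0038]
ee_rot: [-0.478, 0.878, -0.001, -0.001]
contact_force: [-0.9, 1.2, -3.8]
grip_width: 0.0081
grip_force: 59.0
```

Request:
{"name": "carry_out", "arguments": {"series": [[0, -0.3, 0, 0, 0, 0, 0.5], [0, 0, 0, 0, 0, 0, 0.5]]}}

```text
time: 26.12
ee_pos: [0.5435, -0.2926, 0.0038]
ee_rot: [-0.478, 0.878, -0.001, -0.001]
contact_force: [-1.9, 0.9, -3.7]
grip_width: 0.0079
grip_force: 59.0
```

Request:
{"name": "carry_out", "arguments": {"series": [[0, -0.3, 0, 0, 0, 0, 0.5], [0, 0, 0, 0, 0, 0, 0.5]]}}

```text
time: 26.38
ee_pos: [0.5461, -0.2943, 0.0037]
ee_rot: [-0.478, 0.878, -0.001, -0.001]
contact_force: [-2.1, 1.3, -3.8]
grip_width: 0.0079
grip_force: 58.9
```

Request:
{"name": "carry_out", "arguments": {"series": [[0, -0.2, 0, 0, 0, 0, 0.5], [0, 0, 0, 0, 0, 0, 0.5]]}}

```text
time: 26.62
ee_pos: [0.5466, -0.2947, 0.0034]
ee_rot: [-0.478, 0.878, -0.0, -0.002]
contact_force: [-4.5, 4.3, -2.3]
grip_width: 0.0079
grip_force: 59.1
```

Request:
{"name": "carry_out", "arguments": {"series": [[0, -0.2, 0, 0, 0, 0, 0.5], [0, 0, 0, 0, 0, 0, 0.5]]}}

```text
time: 26.88
ee_pos: [0.5462, -0.2947, 0.0027]
ee_rot: [-0.478, 0.879, 0.001, -0.003]
contact_force: [-8.7, 9.7, -0.6]
grip_width: 0.0078
grip_force: 59.4
```

```bash
python3 cl.py
```

```text
t 26.88 q [-0.18   0.462 -0.334  0.001 -0.78  -0.396] p [ 0.5462 -0.2947  0.0027] rot [-0.4775  0.8786  0.0015 -0.0027] F [-8.7  9.7 -0.6] w 0.0078 59.4
plate x -0.1 [-0.0633  0.0086]
plate x -0.08 [-0.0634  0.0031]
plate x -0.06 [-0.0631  0.0321]
side b 522 X -0.0977 Y 0.0302 top 0.2118
side a 109 X 0.0537 Y -0.0256 top 0.2083
scene b 12 X -0.0288 Y 0.0144 top 0.2019
scene a 623 X -0.0936 Y -0.0281 top 0.2115
```

Request:
{"name": "carry_out", "arguments": {"series": [[0, -0.2, 0, 0, 0, 0, 0.5], [0, 0, 0, 0, 0, 0, 0.5]]}}

```text
time: 27.28
ee_pos: [0.5459, -0.2947, 0.0021]
ee_rot: [-0.477, 0.879, 0.003, -0.004]
contact_force: [-11.9, 13.6, 1.6]
grip_width: 0.0077
grip_force: 59.7
```

Request:
{"name": "carry_out", "arguments": {"series": [[0, -0.2, 0, 0, 0, 0, 0.5], [0, 0, 0, 0, 0, 0, 0.5], [0, 0, 0, 0, 0, 0, 0.5]]}}

```text
time: 27.65
ee_pos: [0.5457, -0.2947, 0.0017]
ee_rot: [-0.477, 0.879, 0.004, -0.005]
contact_force: [-16.2, 19.3, 4.0]
grip_width: 0.008
grip_force: 60.2
```

```bash
python3 - <<'E'
from h import *
s=log()
for cam in("scene","side","wrist"):
    arm.snapshot(cam)
    for t in("catch",):
        for r in arm.recognise(cam,t)[:3]: print(cam,t,round(r["confidence"],2),w(cam,r["point"]).round(4))
E
```

```text
t 27.65 q [-0.181  0.467 -0.328 -0.001 -0.789 -0.394] p [ 0.5457 -0.2947  0.0017] rot [-0.4772  0.8788  0.0045 -0.0048] F [-16.2  19.3   4. ] w 0.008 60.2
```

Request:
{"name": "carry_out", "arguments": {"series": [[0, 0.4, 0, 0, 0, 0, 0.5], [0, 0, 0, 0, 0, 0, 0.5]]}}

```text
time: 28.2
ee_pos: [0.5464, -0.2946, 0.0029]
ee_rot: [-0.478, 0.879, 0.001, -0.002]
contact_force: [-8.5, 8.6, -0.2]
grip_width: 0.008
grip_force: 59.7
```

```bash
cat > rear.py <<'E'
from h import *
s=log(); p=np.array(s["ee_pos"])
u=np.array([np.cos(np.deg2rad(-33)),np.sin(np.deg2rad(-33))]);v=np.array([-u[1],u[0]]); O=np.array([.6188,-.3424])
print("tcp st",(p[:2]-O)@u,(p[:2]-O)@v)
T=np.array(arm.get_calibration("wrist")["world_from_camera"]);im,d=arm.snapshot("wrist"); P=cloud("wrist",d,T); np.save("rearP.npy",P); np.save("rearI.npy",im)
X=(P[...,:2]-O)@u; Y=(P[...,:2]-O)@v
for y0 in(-.055,-.045,-.03,-.02):
    k=(abs(Y-y0)<.002)&(X>-.16)&(X<-.02)&(P[...,2]>.0045)&(P[...,2]<.012); 
    if k.sum()>10: print("y",y0,k.sum(),"rear edge X",np.percentile(X[k],1).round(4))
k=(abs(P[...,2]-.054)<.006)&(X>-.12)&(X<-.06)&(abs(Y)<.05); print("handle X",np.percentile(X[k],[2,50,98]).round(4),k.sum())
E
python3 rear.py
```

```text
t 28.2 q [-0.18   0.462 -0.335  0.002 -0.78  -0.396] p [ 0.5464 -0.2946  0.0029] rot [-0.4777  0.8785  0.0012 -0.0025] F [-8.5  8.6 -0.2] w 0.008 59.7
tcp st -0.08675324620723483 0.0006695855373143382
y -0.055 1585 rear edge X -0.1
y -0.045 1495 rear edge X -0.1
y -0.03 1177 rear edge X -0.1004
y -0.02 1098 rear edge X -0.1002
handle X [-0.1009 -0.0859 -0.0707] 5300
```

Request:
{"name": "carry_out", "arguments": {"series": [[0, 0.3, 0, 0, 0, 0, 0.5], [0, 0, 0, 0, 0, 0, 1.5], [0, 0, 0, 0, 0, 0, 3], [0, 0, 0, 0, 0, 0, 4.5], [0, 0, 0, 0, 0, 0, 4.5]]}}

```text
time: 28.88
ee_pos: [0.547, -0.2948, 0.0039]
ee_rot: [-0.478, 0.878, -0.001, -0.001]
contact_force: [0.5, 1.1, 0.1]
grip_width: 0.0452
grip_force: 0.0
```

Request:
{"name": "carry_out", "arguments": {"series": [[0, 0, -2, 0, 0, 0, 4.5], [0, 0, -4, 0, 0, 0, 4.5], [0, 0, -4, 0, 0, 0, 4.5], [0, 1, -4, 0, 0, 0, 4.5], [0, 0, 0, 0, 0, 0, 4.5]]}}

```text
time: 29.5
ee_pos: [0.5403, -0.2894, 0.1478]
ee_rot: [-0.478, 0.878, -0.003, 0.001]
contact_force: [-0.3, -0.3, -0.2]
grip_width: 0.0453
grip_force: 0.0
```

```bash
python3 rear.py; python3 - <<'E'
from cas import *
P=np.load("rearP.npy")
u=np.array([np.cos(np.deg2rad(-33)),np.sin(np.deg2rad(-33))]);v=np.array([-u[1],u[0]]); O=np.array([.6188,-.3424])
X=(P[...,:2]-O)@u; Y=(P[...,:2]-O)@v
# right rail region, where the catch sits: height map
m=(X>-.05)&(X<.1)&(Y<-.05)&(Y>-.1)
print(m.sum())
for n in("scene","side"):
    im,d=arm.snapshot(n); 
    for t in("catch","cassette","bar_b"):
        for r in arm.recognise(n,t)[:3]:
            q=w(n,r["point"]); print(n,t,round(r["confidence"],2),q.round(3),((q[:2]-O)@u).round(3),((q[:2]-O)@v).round(3))
arm.snapshot("wrist")
for r in arm.recognise("wrist","catch")[:3]:
    q=w("wrist",r["point"]); print("wrist",round(r["confidence"],2),q.round(3),((q[:2]-O)@u).round(3),((q[:2]-O)@v).round(3))
E
```

```text
t 29.5 q [-0.171  0.292 -0.214  0.004 -1.059 -0.404] p [ 0.5403 -0.2894  0.1478] rot [-0.4782  0.8782 -0.0033  0.0014] F [-0.3 -0.3 -0.2] w 0.0453 0.0
tcp st -0.09474237805430848 0.0016912309994038797
y -0.055 489 rear edge X -0.1001
y -0.045 497 rear edge X -0.1002
y -0.03 403 rear edge X -0.1011
y -0.02 399 rear edge X -0.1012
handle X [-0.0916 -0.0865 -0.0819] 1251
15139
scene cassette 0.91 [ 0.588 -0.327  0.007] -0.034 -0.004
scene bar_b 0.86 [ 0.522 -0.469  0.11 ] -0.012 -0.159
side catch 0.67 [0.437 0.059 0.036] -0.372 0.238
side cassette 0.61 [ 0.626 -0.332  0.007] 0.001 0.013
side bar_b 0.68 [ 0.635 -0.389  0.146] 0.039 -0.03
side bar_b 0.54 [ 0.685 -0.332  0.147] 0.05 0.044
side bar_b 0.5 [ 0.792 -0.268  0.11 ] 0.105 0.157
wrist 0.59 [ 0.679 -0.341  0.122] 0.05 0.034
```

```bash
python3 - <<'E'
from cas import *
u=np.array([np.cos(np.deg2rad(-33)),np.sin(np.deg2rad(-33))]);v=np.array([-u[1],u[0]]); O=np.array([.6188,-.3424])
P=np.load("rearP.npy"); I=np.load("rearI.npy")
def st(P): return np.stack([(P[...,:2]-O)@u,(P[...,:2]-O)@v,P[...,2]],-1)
for nm,Q in(("now",st(P)),("w5",st(np.load("w5P.npy")))):
    for y0 in np.arange(-.1,.101,.02):
        k=(abs(Q[...,1]-y0)<.004)&(Q[...,0]>.06)&(Q[...,0]<.12)&(Q[...,2]<.06)&(Q[...,2]>-.002); q=Q[k]
        if len(q)>8:
            h=[(x.round(3),np.median(q[abs(q[:,0]-x)<.002,2]).round(3)) for x in np.arange(.066,.11,.004) if (abs(q[:,0]-x)<.002).sum()>1]; print(nm,y0.round(2),[(float(a),float(b)) for a,b in h])
# right rail profile
Q=st(P)
for x0 in np.arange(-.03,.09,.01):
    k=(abs(Q[...,0]-x0)<.003)&(Q[...,1]<-.05)&(Q[...,1]>-.1)&(Q[...,2]<.05); q=Q[k]
    print("rail x",x0.round(2),[(round(float(y),3),round(float(np.median(q[abs(q[:,1]-y)<.002,2])),3)) for y in np.arange(-.098,-.05,.004) if (abs(q[:,1]-y)<.002).sum()>1])
E
```

```text
now -0.1 [(0.066, 0.001), (0.07, 0.002), (0.074, 0.001), (0.078, 0.001), (0.082, 0.001), (0.086, 0.001), (0.09, 0.001), (0.094, 0.001), (0.098, 0.001), (0.102, 0.001), (0.106, 0.001)]
now -0.06 [(0.066, 0.019), (0.07, 0.019), (0.074, 0.019), (0.078, 0.019), (0.082, 0.019), (0.086, 0.019), (0.09, 0.03), (0.094, 0.046)]
now -0.04 [(0.066, 0.055)]
now -0.02 [(0.066, 0.055)]
now 0.0 [(0.066, 0.008), (0.07, 0.008), (0.09, 0.057), (0.094, 0.056)]
now 0.02 [(0.066, 0.009), (0.07, 0.008), (0.09, 0.028), (0.094, 0.046)]
now 0.04 [(0.066, 0.059), (0.09, 0.031), (0.094, 0.042)]
now 0.08 [(0.066, 0.007)]
w5 -0.08 [(0.066, 0.03), (0.07, 0.028), (0.074, 0.033), (0.078, 0.024), (0.082, 0.028), (0.086, 0.031), (0.09, 0.038), (0.094, 0.045)]
w5 -0.06 [(0.066, 0.019), (0.07, 0.018), (0.074, 0.019), (0.078, 0.019), (0.082, 0.019), (0.086, 0.018), (0.09, 0.031), (0.094, 0.044)]
w5 -0.04 [(0.066, 0.001), (0.07, 0.001), (0.074, 0.0), (0.078, 0.001), (0.082, 0.001), (0.086, 0.008), (0.09, 0.029), (0.094, 0.041)]
w5 -0.02 [(0.066, 0.001), (0.07, 0.001), (0.074, 0.001), (0.078, 0.0), (0.082, 0.001), (0.086, 
[... 2319 characters left out ...]
 0.019), (-0.066, 0.019), (-0.062, 0.019), (-0.058, 0.019), (-0.054, 0.008)]
rail x 0.05 [(-0.098, 0.001), (-0.094, 0.001), (-0.09, 0.001), (-0.074, 0.019), (-0.07, 0.019), (-0.066, 0.019), (-0.062, 0.019), (-0.058, 0.019), (-0.054, 0.001)]
rail x 0.06 [(-0.098, 0.001), (-0.094, 0.001), (-0.09, 0.002), (-0.074, 0.019), (-0.07, 0.019), (-0.066, 0.019), (-0.062, 0.019), (-0.058, 0.019), (-0.054, 0.001)]
rail x 0.07 [(-0.098, 0.002), (-0.094, 0.001), (-0.074, 0.019), (-0.07, 0.019), (-0.066, 0.019), (-0.062, 0.019), (-0.058, 0.019), (-0.054, 0.007)]
rail x 0.08 [(-0.098, 0.001), (-0.094, 0.001), (-0.074, 0.019), (-0.07, 0.019), (-0.066, 0.019), (-0.062, 0.019), (-0.058, 0.019), (-0.054, 0.008)]
```

Request:
{"name": "carry_out", "arguments": {"series": [[0, 0, -4, 0, 0, 0, 4.5], [0, 2, -4, 0, 0, 0, 4.5], [0, 2, -4, 0, 0, 0, 4.5], [0, 0, 0, 0, 0, 0, 4.5]]}}

```text
time: 30.55
ee_pos: [0.5059, -0.267, 0.2679]
ee_rot: [-0.478, 0.878, -0.003, 0.002]
contact_force: [0.1, -0.8, -0.7]
grip_width: 0.0449
grip_force: 0.0
```

```bash
python3 -c "
from h import *
log(); print(arm.sign_off())"
```

```text
t 30.55 q [-0.141  0.148 -0.121  0.004 -1.295 -0.433] p [ 0.5059 -0.267   0.2679] rot [-0.4783  0.8782 -0.0033  0.0015] F [ 0.1 -0.8 -0.7] w 0.0449 0.0
the job is handed in; nothing more can be done
None
```

I handed the job in at about 31 s: bar_a stands on the foot plate in the right cell beside bar_b, the cassette is against the back stop under the hood, and the gripper has let go; I never saw the side catch itself, only inferred from the cassette's position that it sprang into the notch.

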